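Pack the picture tiles with cards between and scan the label

TASK

Pack all the loose picture tiles flat on top of the tile already in the plywood cradle, lengthwise between its posts, with exactly one cardboard separator between each tile and the next; a separator that is left over stays out, well clear of the cradle. When the stack is complete, take the barcode scanner, aim its window straight at the middle of the label on the cradle's end from about 9 cm and hold it still there for two seconds, then lay it back level on its dock the way it lay. Leave everything else on the counter where it is.

Things in the scene. Friction and masses are not known exactly. Their poses are not given: they have to be found in the camera images.
- cradle: fixed plywood cradle. Origin: centre of underside; x along it, z up. Base 176 x 110 x 12 mm (top z = 12). End walls: inner faces x = +-80 mm, tops z = 60. Four corner posts (14 x 13 mm) at x = +-54: inner faces y = +-40, tops z = 88. Long sides open between the posts (|x| < 47 mm) for the fingers. Sloping label plate beyond its -x end (to x = -138).
- label (a point): centre of the paper barcode label (44 x 60 mm) on the sloping plate at the cradle's -x end, at (-114, 0, 40) mm in the cradle's frame. z: the label's outward normal, pointing away from the cradle (its -x) and 0.70 rad above level; x: up the slope.
- tile0: white ceramic border tile with a grey picture, 140 x 60 x 12 mm, already lying flat in the cradle as the bottom layer. Origin: centre of the underside; own x along the length, z up.
- dock: scanner dock, fixed to the counter: white foot 130 x 70 x 8 mm and on it a black rubber saddle 80 x 28 mm (centred at x = -20 mm) whose top is 30 mm above the counter. Origin: centre of the underside; own x along its length. It may stand at the left or at the right.
- scanner: grey hand scanner, 180 g, lying level on the dock, nose to the dock's +x. Origin: on the underside of the handle; x to the nose, z up. The handle is a bar 34 mm wide (y), 30 mm high (z 0 to 30), x = -75 to +40 mm; grip it near x = 5 mm. The head (46 mm wide) bends down 0.70 rad and ends at x = 85, z = -7 mm.
- window (a point): centre of the black reading window on the scanner's nose, at (75.7, 0, 4.6) mm in the scanner's frame. x: the direction of reading, forward along the scanner's x and 0.70 rad downward; y: the scanner's y. It reads a label 50 to 130 mm in front of the window.
- tile1: loose white ceramic border tile with a grey picture, 140 x 60 x 12 mm, 240 g, lying flat on the counter. Origin: centre of the underside; own x along the length, z up. Two or three of tile1 to tile3 are there.
- tile2: loose white ceramic border tile with a grey picture, 140 x 60 x 12 mm, 240 g, lying flat on the counter. Origin: centre of the underside; own x along the length, z up. Two or three of tile1 to tile3 are there.
- tile3: loose white ceramic border tile with a grey picture, 140 x 60 x 12 mm, 240 g, lying flat on the counter. Origin: centre of the underside; own x along the length, z up. Two or three of tile1 to tile3 are there.
- card1: loose brown separator card of stiff corrugated board, 146 x 66 x 6 mm, 30 g, lying flat on the counter. Origin: centre of the underside; own x along the length, z up. All three cards are there; a card not needed stays out of the cradle.
- card2: loose brown separator card of stiff corrugated board, 146 x 66 x 6 mm, 30 g, lying flat on the counter. Origin: centre of the underside; own x along the length, z up. All three cards are there; a card not needed stays out of the cradle.
- card3: loose brown separator card of stiff corrugated board, 146 x 66 x 6 mm, 30 g, lying flat on the counter. Origin: centre of the underside; own x along the length, z up. All three cards are there; a card not needed stays out of the cradle.
- mug: bystander, to be left alone: white mug, 80 mm across, 90 mm high. Origin: centre of the underside.
- tape: bystander, to be left alone: grey roll of tape, 56 mm across, 24 mm high. Origin: centre of the underside.
- bit_case: bystander, to be left alone: black drill-bit case 50 x 36 x 26 mm. Origin: centre of the underside.
- battery: bystander, to be left alone: black drill battery 110 x 75 x 61 mm. Origin: centre of the underside.
- screwdriver: bystander, to be left alone: screwdriver. Origin: centre of the underside.

How it is judged:
By the outcome, as a careful person would: the job done as asked, in the order asked, and still so for the second after the job is handed in, with the robot touching nothing.
Of tile1, tile2, tile3 only 2 to 3 are there at a start; the rules pass over those that are not, and their reading is None.
At some moment in a run one of tile1, tile2, tile3, card1, card2, card3 may be knocked a few centimetres aside while the robot is not near it.
It also fails if it takes over 210 s, if anything falls off the work surface, if the arm or the gripper's body presses on something with over 40 N, if the wrist force passes 120 N, or if a joint passes its speed limit or range.

ROBOT

A 6-joint arm with a two-finger parallel gripper is mounted at the origin on the work surface. World frame = base frame: x ahead of the robot, y to its left, z up, the work surface at z = 0. Lengths are in mm, angles in rad, forces in N, time in s.
With the tool pointing down it reaches from about 350 to 775 mm from the base axis. Payload 7.3 kg.
Tool frame: the origin (TCP) lies midway between the tips of the shut fingers; the grasp point (between the pads) lies 19 mm behind it; z points along the fingers, y is the line along which they close (so a half turn about z gives the same grasp; the last joint's range is limited). The gripper opens to 92 mm and grips with 3 to 60 N. Pads are 19 mm wide; open, the fingers measure 130 mm over their backs; the gripper's body (75 mm by 190 mm) begins 47 mm behind the grasp point.
Start: joints at [-1.404, 0.342, 1.524, -0, 1.275, -0.146], TCP at [161.578, -499.537, 226.741] pointing down, gripper open.
Joint ranges: [-2.53, 2.53], [-0.77, 2.02], [0.04, 2.7], [-1, 4.14], [0.28, 2.66], [-3.11, 3.11]. Speed limits (rad/s): [2.57, 2.57, 3.14, 3.14, 3.14, 3.14].

INTERFACE

Orientations are given as a unit quaternion [x, y, z, w].
In Python, from plant import manip, eyes gives the robot as it stands.
- The arm moves only by the tool carry_out, never from a script. Its argument "commands" is a list of rows, each a list of 3 entries, a list of its own where there are three numbers: the opening, from 0 (shut) to 1 (fully open), then the shift along the tool's x, y, z as a fraction of full scale, then the turn about the tool's z as a fraction of full scale. A call has 1 to 5 rows; each row is the pose to reach, as a shift and turn from the pose commanded when the call began, along the tool's axes at that moment, turning the shorter way round; what a row does not reach only later rows make up. Full scale, the value 1, is 0.5 m for a shift and 180 degrees for a turn. A row lasts 1/10 s, in which the tool goes at most 50 mm and 8.59 degrees, less where a joint would pass 70% of its speed; a pose out of reach is approached as far as the arm can. A call with a number of a shift or a turn outside -1 to 1 is refused whole. A call with a gripper value outside its range is refused whole. The fingers move at their own pace and stop on an object; the grip force is fixed at half the most. Time passes only in rows, so rows that repeat a pose let the fingers close. It gives the time, the measured TCP pose, the force, the opening and the grip force at its end, in the units of the state.
- manip.observe(): the state, without advancing time (a new reading comes with each control period).
- eyes.capture(name): name is "scene" or "top"; returns the picture (384x512x3 uint8, blue, green, red); there is no depth.
- eyes.get_calibration(name): a dict with "intrinsics" (3x3 intrinsics, pixels), "k1" (the pictures are not rectified: a ray, as slopes to the right and down, at radius r is drawn at 1 + k1 r^2 times it, then the intrinsics apply), "T" (4x4, takes a point from camera to world coordinates). Camera axes: x right, y down, z forward; pixel columns grow to the right and rows downward; lengths in mm; the calibration is good to about 2 mm. A picture is of the moment at which its call begins. get_calibration takes no time and is no camera call.
- manip.hand_in(): hands the job in; it is judged then, once.
The state is a dict: "time_s": time; "joint_positions": joint angles; "qd": joint speeds; "joint_torque": joint torques, N m; "ee_pos": TCP position; "orientation": TCP orientation; "wrist_force": force on the tool from outside, world axes, zero at the start; "torque": the same for the moment, N m; "width": finger opening in mm; "finger_force": force on a finger pad.
Only numpy, scipy, OpenCV 4.12 (cv2) and the standard library are available. Lean on these libraries where they do the work, as an engineer would, in place of code of your own. Each camera call takes 0.05 s, during which the arm holds its last target. There are 200 camera calls.

## Working session

There is one attempt and no reset: what is moved stays moved. The work goes in short steps, Python scripts to look and compute and a tool call to move; the robot and the scene stay as the last step left them, time stands still between calls to the robot, and variables do not carry over. Pictures are saved under pics/ and viewed, at most 14 in all, crops included, and the job is handed in when it is done.

Besides the shell and the picture viewer there is one more tool, called after "Request:" by a JSON object that holds its "fn" and its "kwargs", one argument or row to a line. carry_out: Moves the arm, as the interface text tells. Shift numbers are shares of 0.5 m and turn numbers shares of 180 degrees, none past 1 either way. Its arguments: {"type":"object","properties":{"commands":{"type":"array","items":{"type":"array"}}},"required":["commands"]}

```bash
ls; mkdir -p pics; python3 - <<'E'
from plant import manip, eyes
import cv2
for n in ("scene","top"):
    im=eyes.capture(n); cv2.imwrite(f"pics/{n}0.png",im); cv2.imwrite(f"pics/{n}0b.png",cv2.resize(im,(800,600),interpolation=cv2.INTER_CUBIC))
    print(eyes.get_calibration(n))
print(manip.observe())
E
```

```text
pics
{'intrinsics': array([[368.41867604,   0.        , 261.88867394],
       [  0.        , 368.41867604, 195.27188379],
       [  0.        ,   0.        ,   1.        ]]), 'k1': -0.11193595604169784, 'T': array([[-8.33729177e-01,  3.55127644e-01, -4.22823859e-01,
         1.02169572e+03],
       [ 5.52095827e-01,  5.23283348e-01, -6.49126133e-01,
         7.21060854e+02],
       [-9.26594917e-03, -7.74634684e-01, -6.32341085e-01,
         7.28061108e+02],
       [ 0.00000000e+00,  0.00000000e+00,  0.00000000e+00,
         1.00000000e+00]])}
{'intrinsics': array([[449.62718846,   0.        , 245.57332248],
       [  0.        , 449.62718846, 187.96641301],
       [  0.        ,   0.        ,   1.        ]]), 'k1': 0.03955737063999903, 'T': array([[ 8.37430326e-04, -9.95626178e-01,  9.34227586e-02,
         4.25908384e+02],
       [-9.99990441e-01, -1.23468555e-03, -4.19451259e-03,
         3.84438550e+01],
       [ 4.29151427e-03, -9.34183529e-02, -9.95617695e-01,
         1.29868724e+03],
       [ 0.00000000e+00,  0.00000000e+00,  0.00000000e+00,
         1.00000000e+00]])}
{'time_s': 0.1, 'joint_positions': array([-1.40397975e+00,  3.42626233e-01,  1.52492439e+00, -2.96214261e-06,
        1.27539738e+00, -1.45970696e-01]), 'qd': array([-1.22811432e-03, -8.63301229e-05, -3.33265407e-03, -1.83163661e-04,
       -1.85088497e-04, -1.07348060e-03]), 'joint_torque': array([ 9.94116308e-04, -4.32005918e+01, -2.44696087e+01,  7.18706776e-02,
        5.25936135e-02, -3.98784800e-05]), 'ee_pos': array([ 161.5225527 , -499.15247335,  226.12736675]), 'orientation': array([ 9.87795128e-01,  1.55757268e-01, -8.47976901e-06, -6.77621517e-04]), 'wrist_force': array([-0.04382832,  0.32160382, -0.79342703]), 'torque': array([ 0.0023662 , -0.01068967, -0.01108997]), 'finger_force': 0.0, 'width': 91.70842753500806}
```

View pics/top0b.png

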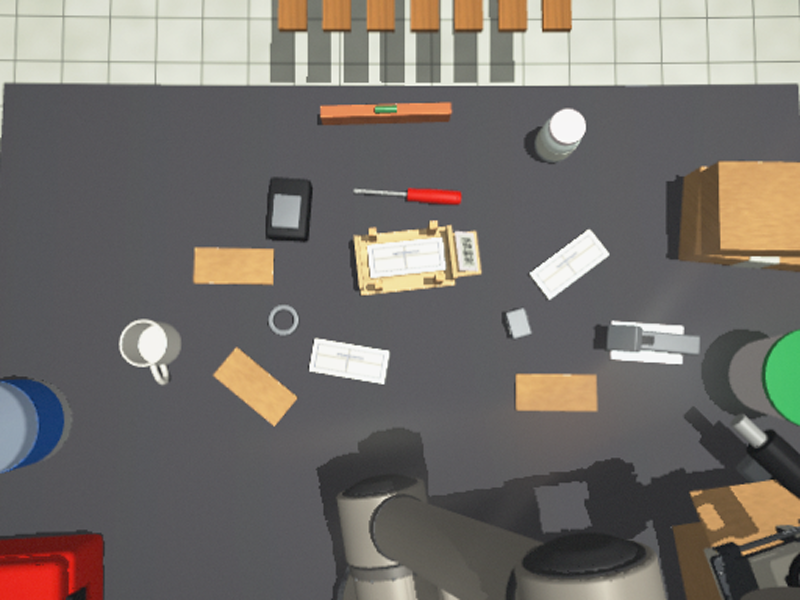

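View pics/scene0b.png

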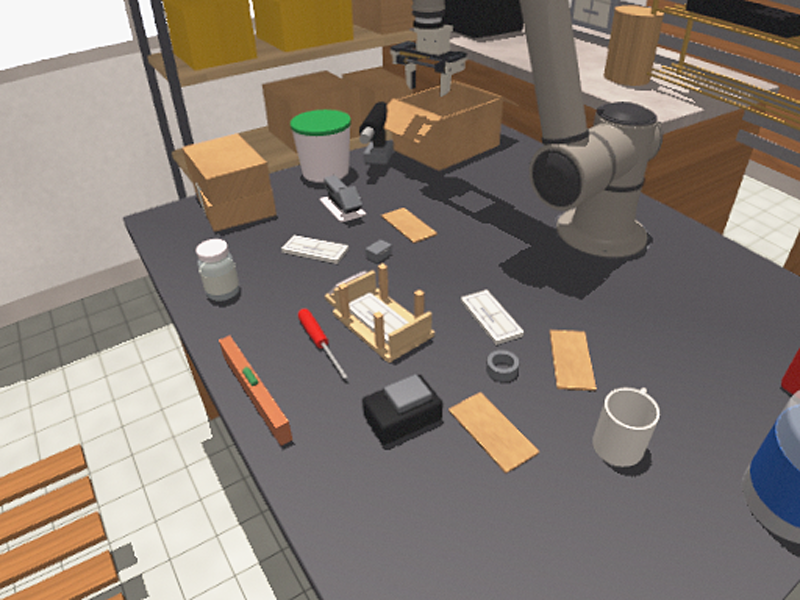

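Top view shows two loose tiles at (348,361) and (569,264) and three cards at (234,266), (255,386) and (556,392). The cradle is at (410,260) with its label to the right, and the scanner is at (655,340) with its nose pointing left (+y). The scene view confirms the same objects.

```bash
cat > h.py <<'E'
import numpy as np, cv2
from plant import manip, eyes
C=eyes.get_calibration
def w(px,z,n="top"):
    c=C(n); u=cv2.undistortPoints(np.float64(px).reshape(-1,1,2),c["intrinsics"],np.array([c["k1"],0,0,0.])).reshape(-1,2)
    d=np.c_[u,np.ones(len(u))]@c["T"][:3,:3].T; o=c["T"][:3,3]
    return (o+d*((z-o[2])/d[:,2])[:,None])[:,:2]
def pix(P,n="top"):
    c=C(n);T=np.linalg.inv(c["T"])
    return cv2.projectPoints(np.float64(P).reshape(-1,1,3),cv2.Rodrigues(T[:3,:3])[0],T[:3,3],c["intrinsics"],np.array([c["k1"],0,0,0.]))[0].reshape(-1,2)
def find(im,n="top",S=4):
    """bright/brown flat rectangles: kind, centre, long-axis angle in [0,pi), size"""
    b=cv2.resize(im,None,fx=S,fy=S,interpolation=cv2.INTER_CUBIC); hsv=cv2.cvtColor(b,cv2.COLOR_BGR2HSV)
    for kind,m,z in (("tile",cv2.inRange(hsv,(0,0,150),(180,50,255)),12),("card",cv2.inRange(hsv,(5,70,90),(25,220,255)),6)):
        m=cv2.morphologyEx(m,cv2.MORPH_CLOSE,np.ones((9,9)))
        for c in cv2.findContours(m,cv2.RETR_EXTERNAL,cv2.CHAIN_APPROX_NONE)[0]:
            if not 8000<cv2.contourArea(c)*16/S/S<60000: continue
            p=(c.reshape(-1,2)+.5)/S-.5
            q=w(p,z,n); (x,y),(a,bb),t=cv2.minAreaRect(np.float32(q))
            if a<bb: a,bb,t=bb,a,t+90
            if 110<a<175 and 45<bb<90: print(kind,np.round([x,y],1),"ang %.3f"%(np.radians(t)%np.pi),"size %.0f %.0f"%(a,bb))
def go(x,y,z,h,s=None):
    """shift/turn fractions from present pose to TCP x,y,z with heading h of tool x"""
    s=s or manip.observe(); q=s["orientation"]; h0=2*np.arctan2(q[1],q[0])
    dx,dy,dz=np.array([x,y,z])-s["ee_pos"]; c,k=np.cos(h0),np.sin(h0)
    t=(h0-h+np.pi)%(2*np.pi)-np.pi
    print("shift",np.round(np.array([c*dx+k*dy,k*dx-c*dy,-dz])/500,4),"turn %.4f"%(t/np.pi),"h0 %.3f"%h0)
def st():
    s=manip.observe(); q=s["orientation"]
    print("t %.1f"%s["time_s"],np.round(s["ee_pos"],1),"h %.3f"%(2*np.arctan2(q[1],q[0])),"w %.1f"%s["width"],"ff %.1f"%s["finger_force"],"F",np.round(s["wrist_force"],1))
E
python3 - <<'E'
from h import *
im=cv2.imread("pics/top0.png"); find(im); print("scene");find(cv2.imread("pics/scene0.png"),"scene")
cv2.imwrite("pics/c1.png",cv2.resize(im[130:200,215:320],(800,533),interpolation=cv2.INTER_CUBIC))
cv2.imwrite("pics/c2.png",cv2.resize(im[190:245,380:460],(800,550),interpolation=cv2.INTER_CUBIC))
E
```

```text
tile [  22.3 -363. ] ang 1.789 size 175 59
tile [424.7  96.8] ang 1.398 size 142 63
tile [ 458.  -458.9] ang 1.503 size 160 73
tile [448.5 457.8] ang 0.985 size 119 87
tile [615.5  -8. ] ang 1.680 size 143 64
tile [ 603.3 -308.4] ang 2.213 size 143 63
card [ 368.4 -279.8] ang 1.565 size 149 68
card [378.6 267.9] ang 0.888 size 148 69
card [599.9 311.8] ang 1.560 size 148 69
scene
tile [427.4  98.2] ang 1.389 size 151 65
card [1245.1  214.4] ang 3.141 size 156 56
card [1244.   143.2] ang 0.001 size 153 56
card [1239.5   72.4] ang 0.003 size 145 58
card [1235.7    2. ] ang 0.000 size 137 59
card [602.3 310.9] ang 1.560 size 151 70
card [381.1 267.2] ang 0.890 size 155 69
```

View pics/c1.png

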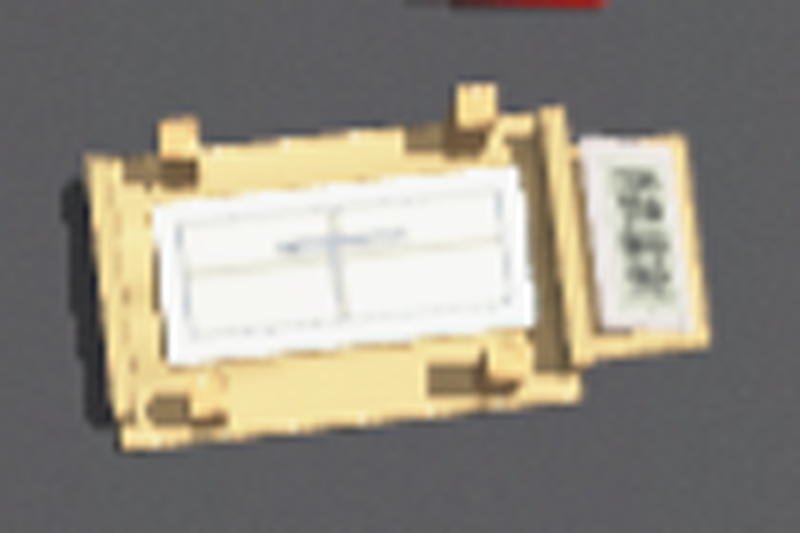

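View pics/c2.png

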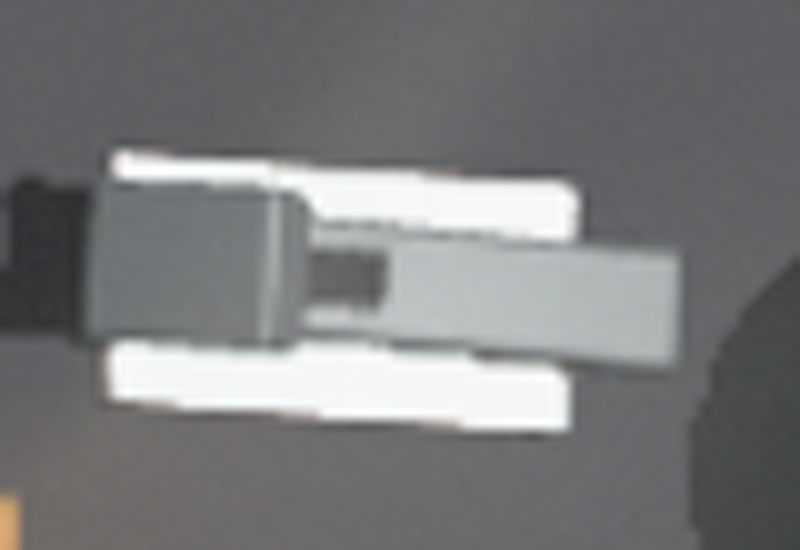

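The cradle crop shows the post tops at (179,136) and (477,104), the base corners at (122,450) and (580,402), and the label at (645,235). The scanner crop shows the handle tail at (680,250)-(672,365) and the dock foot corners at (110,150), (578,180), (570,432) and (105,402).

```bash
cat > fit.py <<'E'
from h import *
from scipy.optimize import least_squares
def fit(P,px,z0,g):
    P=np.float64(P);px=np.float64(px)
    def W(p):
        c,s=np.cos(p[2]),np.sin(p[2]); return np.c_[p[0]+c*P[:,0]-s*P[:,1],p[1]+s*P[:,0]+c*P[:,1],P[:,2]+z0]
    r=least_squares(lambda p:(pix(W(p))-px).ravel(),g,x_scale=[100,100,1],loss="soft_l1",f_scale=.3)
    print(np.round(r.x,3)); print(np.round((pix(W(r.x))-px),2).tolist()); return r.x
f=800/105
cr=np.array([(179,136),(477,104),(122,450),(580,402),(552,108),(585,362),(645,235)])/f+(215-.43,130-.43)
fit([(54,-46.5,88),(-54,-46.5,88),(88,55,0),(-88,55,0),(-84,-55,60),(-84,55,60),(-114,0,40)],cr,0,[615,-8,1.68])
print("tile0 at z24",w(pix([[615.5,-8,12]]),24))
o=np.array([380-.45,190-.45])
fit([(65,-35,8),(-65,-35,8),(-65,35,8),(65,35,8)],np.array([(110,150),(578,180),(570,432),(105,402)])/10+o,0,[470,-450,1.5])
fit([(-75,-17,30),(-75,17,30),(0,-17,30),(0,17,30)],np.array([(682,250),(673,365),(415,233),(408,349)])/10+o,30,[470,-450,1.5])
go(599.9,311.8,130,1.56); go(368.4,-279.8,120,1.565)
E
python3 fit.py
```

```text
[610.017  -4.706   1.679]
[[-0.03, 0.04], [0.21, 0.07], [-0.13, -0.02], [0.02, -0.16], [-0.06, -2.64], [0.19, 2.94], [-0.16, 0.04]]
tile0 at z24 [[613.7318163  -7.5668518]]
[ 459.753 -446.426    1.51 ]
[[0.44, 0.4], [-0.48, 0.28], [-0.18, -0.33], [0.19, -0.3]]
[ 458.739 -444.796    1.504]
[[0.33, -0.32], [0.93, 0.63], [-0.7, -0.54], [-0.37, 0.28]]
shift [ 1.3333 -1.2734  0.1923] turn -0.3970 h0 0.313
shift [ 0.5287 -0.2901  0.2123] turn -0.3986 h0 0.313
```

Request:
{"fn": "carry_out", "kwargs": {
  "commands": [
    [1,[0.26,-0.145,0],-0.2],
    [1,[0.26,-0.145,0],-0.2],
    [1,[0.26,-0.145,0],-0.2],
    [1,[0.26,-0.145,0],-0.2],
    [1,[0.26,-0.145,0],-0.2]
  ]
}}

```text
time_s: 0.6
ee_pos: [263.8, -389.5, 226.7]
orientation: [0.89, 0.456, -0.0, -0.0]
wrist_force: [0.6, -0.8, -0.4]
width: 91.8
finger_force: 0.0
```

```bash
python3 -c "
from h import *
st();go(368.4,-279.8,60,1.565)"
```

```text
t 0.6 [ 263.8 -389.5  226.7] h 0.946 w 91.8 ff 0.0 F [ 0.6 -0.8 -0.4]
shift [0.3004 0.0415 0.3334] turn -0.1969 h0 0.946
```

Request:
{"fn": "carry_out", "kwargs": {
  "commands": [
    [1,[0.3,0.0415,0.1],-0.197],
    [1,[0.3,0.0415,0.2],-0.197],
    [1,[0.3,0.0415,0.3],-0.197],
    [1,[0.3,0.0415,0.333],-0.197],
    [1,[0.3,0.0415,0.333],-0.197]
  ]
}}

```text
time_s: 1.1
ee_pos: [367.7, -280.6, 57.8]
orientation: [0.711, 0.703, -0.0, -0.001]
wrist_force: [-0.3, -1.1, 0.3]
width: 91.7
finger_force: 0.0
```

```bash
python3 -c "
from h import *
st();go(368.4,-279.8,2,1.565)
im=eyes.capture('top');find(im);find(eyes.capture('scene'),'scene')"
```

```text
t 1.1 [ 367.7 -280.6   57.8] h 1.561 w 91.7 ff 0.0 F [-0.3 -1.1  0.3]
shift [0.0016 0.0014 0.1116] turn -0.0014 h0 1.561
tile [424.7  96.8] ang 1.398 size 142 63
tile [448.5 457.8] ang 0.985 size 119 87
tile [615.5  -7.9] ang 1.681 size 143 64
tile [ 603.3 -308.4] ang 2.213 size 143 63
card [378.7 267.9] ang 0.890 size 148 69
card [599.9 311.8] ang 1.560 size 148 69
tile [427.4  98.1] ang 1.386 size 152 66
card [1245.1  214.2] ang 3.141 size 156 56
card [1243.9  143.2] ang 3.140 size 153 56
card [1239.5   72.5] ang 0.003 size 145 57
card [1235.7    2. ] ang 3.141 size 137 59
card [602.3 310.9] ang 1.560 size 151 70
card [381.1 267.2] ang 0.890 size 155 69
```

Request:
{"fn": "carry_out", "kwargs": {
  "commands": [
    [1,[0.0016,0.0014,0.08],0],
    [1,[0.0016,0.0014,0.112],0],
    [1,[0.0016,0.0014,0.112],0],
    [1,[0.0016,0.0014,0.112],0],
    [1,[0.0016,0.0014,0.112],0]
  ]
}}

```text
time_s: 1.7
ee_pos: [369.3, -282.3, 5.8]
orientation: [0.712, 0.703, -0.0, 0.002]
wrist_force: [0.7, 0.1, -0.6]
width: 92.0
finger_force: 0.0
```

Request:
{"fn": "carry_out", "kwargs": {
  "commands": [
    [1,[0,0,0.005],0],
    [0,[0,0,0.005],0],
    [0,[0,0,0.005],0],
    [0,[0,0,0.005],0],
    [0,[0,0,0.005],0]
  ]
}}

```text
time_s: 2.2
ee_pos: [368.8, -280.7, 1.8]
orientation: [0.711, 0.703, -0.0, 0.0]
wrist_force: [-0.0, -0.8, 1.2]
width: 65.3
finger_force: 30.0
```

```bash
cat >> h.py <<'E'
import json,os
def cmd(): return json.load(open("cmd.json"))   # commanded x,y,z,h
def upd(*rows):
    """log the finished moves: (sx,sy,sz,turn) each; measured readings are noisy, commanded pose is not"""
    x,y,z,h=cmd()
    for sx,sy,sz,t in rows:
        c,k=np.cos(h),np.sin(h); x+=500*(c*sx+k*sy); y+=500*(k*sx-c*sy); z-=500*sz; h-=t*np.pi
    json.dump([x,y,z,h],open("cmd.json","w")); print("cmd",np.round([x,y,z,h],3)); st()
def to(*wps):
    """print successive moves through waypoints (x,y,z,h) from the commanded pose"""
    x,y,z,h=cmd()
    for X,Y,Z,H in wps:
        c,k=np.cos(h),np.sin(h);dx,dy=X-x,Y-y
        print("to",[X,Y,Z,H],np.round([(c*dx+k*dy)/500,(k*dx-c*dy)/500,(z-Z)/500],4).tolist(),"turn %.4f"%((h-H)/np.pi),"dist %.0f"%np.linalg.norm([dx,dy,Z-z]))
        x,y,z,h=X,Y,Z,H
E
echo '[161.578,-499.537,226.741,0.3128]' > cmd.json
python3 -c "
from h import *
upd((.26,-.145,0,-.2),(.3,.0415,.333,-.197),(.0016,.0014,.112,0),(0,0,.005,0))"
```

```text
cmd [ 368.772 -280.745    1.741    1.56 ]
t 2.2 [ 368.8 -280.7    1.8] h 1.560 w 65.3 ff 30.0 F [-0.  -0.8  1.2]
```

```bash
python3 -c "
from h import *
to((368.8,-280.7,130,1.56),(490,-140,140,1.62),(610,-4.7,140,1.679),(610,-4.7,27,1.679))"
```

```text
to [368.8, -280.7, 130, 1.56] [0.0001, 0.0001, -0.2565] turn 0.0000 dist 128
to [490, -140, 140, 1.62] [0.284, 0.2393, -0.02] turn -0.0191 dist 186
to [610, -4.7, 140, 1.679] [0.2585, 0.253, 0.0] turn -0.0188 dist 181
to [610, -4.7, 27, 1.679] [0.0, 0.0, 0.226] turn 0.0000 dist 113
```

Request:
{"fn": "carry_out", "kwargs": {
  "commands": [
    [0,[0,0,-0.05],0],
    [0,[0,0,-0.13],0],
    [0,[0,0,-0.2],0],
    [0,[0,0,-0.256],0],
    [0,[0,0,-0.256],0]
  ]
}}

```text
time_s: 2.7
ee_pos: [370.4, -282.3, 133.2]
orientation: [0.711, 0.703, -0.0, 0.004]
wrist_force: [0.2, -0.2, 0.3]
width: 65.3
finger_force: 30.0
```

Request:
{"fn": "carry_out", "kwargs": {
  "commands": [
    [0,[0.07,0.06,-0.02],-0.005],
    [0,[0.14,0.12,-0.02],-0.01],
    [0,[0.21,0.18,-0.02],-0.015],
    [0,[0.284,0.239,-0.02],-0.019],
    [0,[0.284,0.239,-0.02],-0.019]
  ]
}}

```text
time_s: 3.2
ee_pos: [492.0, -135.7, 138.6]
orientation: [0.688, 0.726, 0.001, -0.001]
wrist_force: [1.0, -0.3, -0.4]
width: 65.2
finger_force: 30.0
```

Request:
{"fn": "carry_out", "kwargs": {
  "commands": [
    [0,[0.065,0.064,0],-0.005],
    [0,[0.13,0.128,0],-0.01],
    [0,[0.195,0.19,0],-0.015],
    [0,[0.2585,0.253,0],-0.019],
    [0,[0.2585,0.253,0],-0.019]
  ]
}}

```text
time_s: 3.7
ee_pos: [611.8, -1.2, 138.1]
orientation: [0.666, 0.746, 0.0, -0.0]
wrist_force: [-0.8, -0.0, -0.2]
width: 65.4
finger_force: 30.0
```

```bash
python3 -c "
from h import *
upd((0,0,-.256,0),(.284,.239,-.02,-.019),(.2585,.253,0,-.019))
to((610,-4.7,27,1.679))"
```

```text
cmd [609.826  -4.763 139.741   1.679]
t 3.7 [611.8  -1.2 138.1] h 1.684 w 65.4 ff 30.0 F [-0.8 -0.  -0.2]
to [610, -4.7, 27, 1.679] [0.0001, 0.0004, 0.2255] turn 0.0001 dist 113
```

Request:
{"fn": "carry_out", "kwargs": {
  "commands": [
    [0,[0,0,0.0],0],
    [0,[0,0,0.06],0],
    [0,[0,0,0.12],0],
    [0,[0,0,0.16],0],
    [0,[0,0,0.16],0]
  ]
}}

```text
time_s: 4.2
ee_pos: [606.6, -6.1, 56.4]
orientation: [0.668, 0.744, -0.002, -0.003]
wrist_force: [0.0, 0.0, -0.1]
width: 65.1
finger_force: 30.0
```

```bash
python3 -c "
from h import *
upd((0,0,.16,0));im=eyes.capture('scene')
cv2.imwrite('pics/s1.png',cv2.resize(im[140:260,180:340],(800,600),interpolation=cv2.INTER_CUBIC))"
```

```text
cmd [609.826  -4.763  59.741   1.679]
t 4.2 [606.6  -6.1  56.4] h 1.677 w 65.1 ff 30.0 F [ 0.   0.  -0.1]
```

View pics/s1.png

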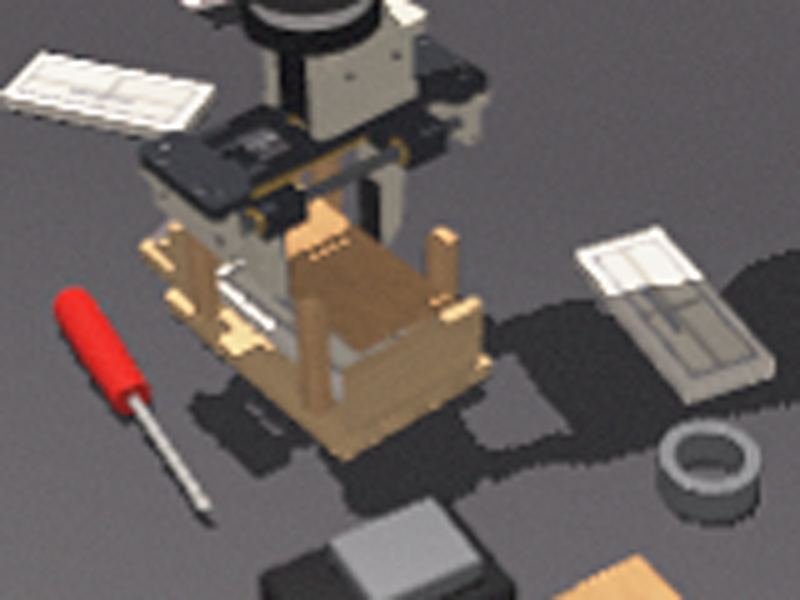

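The card hangs level inside the posts, with tile0 showing below it around (250,300). I'll lower it and release.

Request:
{"fn": "carry_out", "kwargs": {
  "commands": [
    [0,[0,0,0.03],0],
    [0,[0,0,0.055],0],
    [0,[0,0,0.066],0],
    [0,[0,0,0.066],0],
    [0,[0,0,0.066],0]
  ]
}}

```text
time_s: 4.75
ee_pos: [610.1, -4.9, 27.2]
orientation: [0.668, 0.744, 0.0, 0.0]
wrist_force: [-0.1, 0.4, -0.6]
width: 65.2
finger_force: 30.0
```

Request:
{"fn": "carry_out", "kwargs": {
  "commands": [
    [0,[0,0,0],0],
    [1,[0,0,0],0],
    [1,[0,0,0],0],
    [1,[0,0,0],0],
    [1,[0,0,0],0]
  ]
}}

```text
time_s: 5.25
ee_pos: [609.9, -4.8, 26.8]
orientation: [0.668, 0.744, -0.0, 0.0]
wrist_force: [0.1, -0.6, -0.2]
width: 90.0
finger_force: 0.0
```

Request:
{"fn": "carry_out", "kwargs": {
  "commands": [
    [1,[0,0,-0.03],0],
    [1,[0,0,-0.1],0],
    [1,[0,0,-0.18],0],
    [1,[0,0,-0.23],0],
    [1,[0,0,-0.23],0]
  ]
}}

```text
time_s: 5.75
ee_pos: [612.1, -5.0, 146.2]
orientation: [0.668, 0.744, 0.002, 0.003]
wrist_force: [-0.2, 0.2, -1.1]
width: 91.5
finger_force: 0.0
```

```bash
python3 -c "
from h import *
upd((0,0,.066,0),(0,0,-.23,0))
to((607,-155,145,1.94),(602.8,-307.9,145,2.213),(602.8,-307.9,30,2.213),(602.8,-307.9,2.5,2.213))"
```

```text
cmd [609.826  -4.763 141.741   1.679]
t 5.8 [612.1  -5.  146.2] h 1.679 w 91.5 ff 0.0 F [-0.2  0.2 -1.1]
to [607, -155, 145, 1.94] [-0.2981, -0.0382, -0.0065] turn -0.0830 dist 150
to [602.8, -307.9, 145, 2.213] [-0.2822, -0.1182, 0.0] turn -0.0869 dist 153
to [602.8, -307.9, 30, 2.213] [0.0, 0.0, 0.23] turn 0.0000 dist 115
to [602.8, -307.9, 2.5, 2.213] [0.0, 0.0, 0.055] turn 0.0000 dist 28
```

Request:
{"fn": "carry_out", "kwargs": {
  "commands": [
    [1,[-0.075,-0.009,0],-0.02],
    [1,[-0.15,-0.019,0],-0.04],
    [1,[-0.225,-0.028,0],-0.06],
    [1,[-0.298,-0.038,-0.006],-0.083],
    [1,[-0.298,-0.038,-0.006],-0.083]
  ]
}}

```text
time_s: 6.25
ee_pos: [606.5, -159.6, 143.8]
orientation: [0.566, 0.824, -0.001, 0.0]
wrist_force: [0.5, 0.4, 0.2]
width: 92.0
finger_force: 0.0
```

Request:
{"fn": "carry_out", "kwargs": {
  "commands": [
    [1,[-0.07,-0.03,0],-0.02],
    [1,[-0.14,-0.06,0],-0.04],
    [1,[-0.21,-0.09,0],-0.06],
    [1,[-0.282,-0.118,0],-0.087],
    [1,[-0.282,-0.118,0],-0.087]
  ]
}}

```text
time_s: 6.75
ee_pos: [601.9, -312.0, 143.1]
orientation: [0.449, 0.894, -0.001, -0.0]
wrist_force: [-0.2, -0.5, -1.3]
width: 91.8
finger_force: 0.0
```

Request:
{"fn": "carry_out", "kwargs": {
  "commands": [
    [1,[0,0,0.07],0],
    [1,[0,0,0.15],0],
    [1,[0,0,0.22],0],
    [1,[0,0,0.23],0],
    [1,[0,0,0.23],0]
  ]
}}

```text
time_s: 7.25
ee_pos: [602.6, -306.5, 28.6]
orientation: [0.448, 0.894, 0.0, -0.001]
wrist_force: [0.5, -1.1, 0.8]
width: 91.9
finger_force: 0.0
```

```bash
python3 -c "
from h import *
upd((-.298,-.038,-.006,-.083),(-.282,-.118,0,-.087),(0,0,.23,0))
im=eyes.capture('top');find(im)
cv2.imwrite('pics/t2.png',cv2.resize(im[120:250,210:460],(800,416),interpolation=cv2.INTER_CUBIC))
to((602.8,-307.9,2.5,2.213))"
```

```text
cmd [ 602.968 -307.735   29.741    2.213]
t 7.2 [ 602.6 -306.5   28.6] h 2.214 w 91.9 ff 0.0 F [ 0.5 -1.1  0.8]
tile [425.   97.9] ang 1.405 size 140 63
tile [448.4 457.7] ang 0.988 size 119 87
card [378.7 267.8] ang 0.890 size 148 69
card [599.7 311.6] ang 1.552 size 148 69
to [602.8, -307.9, 2.5, 2.213] [-0.0001, -0.0005, 0.0545] turn 0.0001 dist 27
```

View pics/t2.png

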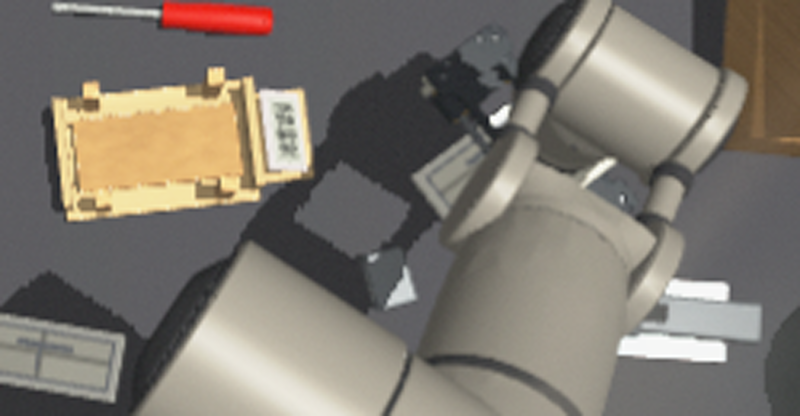

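The card lies flat in the cradle at (155,145), and tile B is still under the gripper at (450,180). I'll grip it.

Request:
{"fn": "carry_out", "kwargs": {
  "commands": [
    [1,[0,0,0.03],0],
    [1,[0,0,0.054],0],
    [1,[0,0,0.054],0],
    [0,[0,0,0.054],0],
    [0,[0,0,0.054],0]
  ]
}}

```text
time_s: 7.8
ee_pos: [603.3, -308.0, 3.2]
orientation: [0.448, 0.894, -0.0, 0.0]
wrist_force: [-1.2, 0.1, -0.2]
width: 80.4
finger_force: 0.0
```

Request:
{"fn": "carry_out", "kwargs": {
  "commands": [
    [0,[0,0,0],0],
    [0,[0,0,0],0],
    [0,[0,0,0],0],
    [0,[0,0,-0.02],0],
    [0,[0,0,-0.04],0]
  ]
}}

```text
time_s: 8.3
ee_pos: [602.6, -307.5, 22.9]
orientation: [0.448, 0.894, 0.0, -0.001]
wrist_force: [0.0, -0.1, -2.8]
width: 59.7
finger_force: 30.0
```

```bash
python3 -c "
from h import *
upd((0,0,.054,0),(0,0,-.04,0))
to((602.8,-307.9,140,2.213),(606.5,-157,140,1.945),(610,-4.7,140,1.679),(610,-4.7,60,1.679),(610,-4.7,33.7,1.679))"
```

```text
cmd [ 602.968 -307.735   22.741    2.213]
t 8.3 [ 602.6 -307.5   22.9] h 2.213 w 59.7 ff 30.0 F [ 0.  -0.1 -2.8]
to [602.8, -307.9, 140, 2.213] [-0.0001, -0.0005, -0.2345] turn 0.0001 dist 117
to [606.5, -157, 140, 1.945] [0.2372, 0.1867, 0.0] turn 0.0853 dist 151
to [610, -4.7, 140, 1.679] [0.281, 0.1179, 0.0] turn 0.0847 dist 152
to [610, -4.7, 60, 1.679] [0.0, 0.0, 0.16] turn 0.0000 dist 80
to [610, -4.7, 33.7, 1.679] [0.0, 0.0, 0.0526] turn 0.0000 dist 26
```

Request:
{"fn": "carry_out", "kwargs": {
  "commands": [
    [0,[0,0,-0.06],0],
    [0,[0,0,-0.13],0],
    [0,[0,0,-0.2],0],
    [0,[0,0,-0.2345],0],
    [0,[0,0,-0.2345],0]
  ]
}}

```text
time_s: 8.8
ee_pos: [604.5, -308.7, 144.5]
orientation: [0.448, 0.894, -0.0, 0.004]
wrist_force: [0.8, -0.4, -2.6]
width: 59.6
finger_force: 30.0
```

Request:
{"fn": "carry_out", "kwargs": {
  "commands": [
    [0,[0.06,0.045,0],0.02],
    [0,[0.12,0.09,0],0.04],
    [0,[0.18,0.14,0],0.06],
    [0,[0.237,0.1865,0],0.085],
    [0,[0.237,0.1865,0],0.085]
  ]
}}

```text
time_s: 9.3
ee_pos: [605.9, -151.8, 138.8]
orientation: [0.562, 0.827, 0.0, -0.002]
wrist_force: [-0.1, -0.7, -2.3]
width: 59.6
finger_force: 30.0
```

Request:
{"fn": "carry_out", "kwargs": {
  "commands": [
    [0,[0.07,0.03,0],0.02],
    [0,[0.14,0.06,0],0.04],
    [0,[0.21,0.09,0],0.06],
    [0,[0.281,0.118,0],0.085],
    [0,[0.281,0.118,0],0.085]
  ]
}}

```text
time_s: 9.8
ee_pos: [609.1, -0.4, 138.9]
orientation: [0.667, 0.745, -0.0, -0.001]
wrist_force: [-0.8, -1.0, -1.8]
width: 59.3
finger_force: 30.0
```

```bash
python3 -c "
from h import *
upd((0,0,-.2345,0),(.237,.1865,0,.085),(.281,.118,0,.085))
to((610,-4.7,60,1.679),(610,-4.7,33.7,1.679),(610,-4.7,140,1.679))
find(eyes.capture('top'))"
```

```text
cmd [609.936  -4.639 139.991   1.679]
t 9.8 [ 6.091e+02 -4.000e-01  1.389e+02] h 1.682 w 59.3 ff 30.0 F [-0.8 -1.  -1.8]
to [610, -4.7, 60, 1.679] [-0.0001, 0.0001, 0.16] turn 0.0001 dist 80
to [610, -4.7, 33.7, 1.679] [0.0, 0.0, 0.0526] turn 0.0000 dist 26
to [610, -4.7, 140, 1.679] [0.0, 0.0, -0.2126] turn 0.0000 dist 106
tile [245.5  15.5] ang 1.468 size 125 60
tile [ 458.  -458.9] ang 1.503 size 160 73
tile [448.5 457.8] ang 0.985 size 119 87
card [378.9 268.2] ang 0.890 size 148 69
card [599.9 311.8] ang 1.560 size 148 69
```

Request:
{"fn": "carry_out", "kwargs": {
  "commands": [
    [0,[0,0,0],0],
    [0,[0,0,0.06],0],
    [0,[0,0,0.12],0],
    [0,[0,0,0.16],0],
    [0,[0,0,0.16],0]
  ]
}}

```text
time_s: 10.35
ee_pos: [607.7, -6.3, 56.5]
orientation: [0.668, 0.744, -0.002, -0.003]
wrist_force: [-0.1, -0.2, -2.3]
width: 59.3
finger_force: 30.0
```

Request:
{"fn": "carry_out", "kwargs": {
  "commands": [
    [0,[0,0,0],0],
    [0,[0,0,0.025],0],
    [0,[0,0,0.045],0],
    [0,[0,0,0.0525],0],
    [0,[0,0,0.0525],0]
  ]
}}

```text
time_s: 10.85
ee_pos: [609.8, -4.6, 33.5]
orientation: [0.668, 0.745, -0.0, -0.0]
wrist_force: [-0.3, -0.5, -2.0]
width: 59.5
finger_force: 30.0
```

Request:
{"fn": "carry_out", "kwargs": {
  "commands": [
    [0,[0,0,0],0],
    [1,[0,0,0],0],
    [1,[0,0,0],0],
    [1,[0,0,0],0],
    [1,[0,0,0],0]
  ]
}}

```text
time_s: 11.35
ee_pos: [610.1, -4.7, 34.0]
orientation: [0.668, 0.744, 0.0, 0.0]
wrist_force: [-0.3, 0.0, -0.3]
width: 87.5
finger_force: 0.0
```

Request:
{"fn": "carry_out", "kwargs": {
  "commands": [
    [1,[0,0,-0.03],0],
    [1,[0,0,-0.1],0],
    [1,[0,0,-0.17],0],
    [1,[0,0,-0.2125],0],
    [1,[0,0,-0.2125],0]
  ]
}}

```text
time_s: 11.85
ee_pos: [612.0, -4.9, 143.7]
orientation: [0.668, 0.744, 0.002, 0.003]
wrist_force: [0.5, -0.3, -0.3]
width: 92.1
finger_force: 0.0
```

```bash
python3 -c "
from h import *
upd((0,0,.16,0),(0,0,.0525,0),(0,0,-.2125,0))
to((605,155,140,1.62),(600.3,311.6,140,1.56),(600.3,311.6,25,1.56),(600.3,311.6,1.7,1.56))
"
```

```text
cmd [609.936  -4.639 139.991   1.679]
t 11.8 [612.   -4.9 143.7] h 1.680 w 92.1 ff 0.0 F [ 0.5 -0.3 -0.3]
to [605, 155, 140, 1.62] [0.3185, 0.0248, -0.0] turn 0.0189 dist 160
to [600.3, 311.6, 140, 1.56] [0.3133, 0.006, 0.0] turn 0.0191 dist 157
to [600.3, 311.6, 25, 1.56] [0.0, 0.0, 0.23] turn 0.0000 dist 115
to [600.3, 311.6, 1.7, 1.56] [0.0, 0.0, 0.0466] turn 0.0000 dist 23
```

Request:
{"fn": "carry_out", "kwargs": {
  "commands": [
    [1,[0.08,0.006,0],0.005],
    [1,[0.16,0.012,0],0.01],
    [1,[0.24,0.018,0],0.015],
    [1,[0.3185,0.025,0],0.019],
    [1,[0.3185,0.025,0],0.019]
  ]
}}

```text
time_s: 12.35
ee_pos: [603.8, 159.7, 138.4]
orientation: [0.688, 0.726, -0.0, -0.001]
wrist_force: [0.3, -1.0, -0.3]
width: 92.0
finger_force: 0.0
```

Request:
{"fn": "carry_out", "kwargs": {
  "commands": [
    [1,[0.08,0.0015,0],0.005],
    [1,[0.16,0.003,0],0.01],
    [1,[0.24,0.0045,0],0.015],
    [1,[0.313,0.006,0],0.019],
    [1,[0.313,0.006,0],0.019]
  ]
}}

```text
time_s: 12.85
ee_pos: [599.1, 315.3, 138.2]
orientation: [0.709, 0.705, -0.0, -0.001]
wrist_force: [-0.4, 0.3, 0.1]
width: 91.7
finger_force: 0.0
```

Request:
{"fn": "carry_out", "kwargs": {
  "commands": [
    [1,[0,0,0],0],
    [1,[0,0,0.07],0],
    [1,[0,0,0.14],0],
    [1,[0,0,0.2],0],
    [1,[0,0,0.2],0]
  ]
}}

```text
time_s: 13.35
ee_pos: [597.7, 308.2, 34.7]
orientation: [0.712, 0.703, -0.005, -0.002]
wrist_force: [-0.9, 0.4, 1.0]
width: 91.7
finger_force: 0.0
```

```bash
python3 -c "
from h import *
upd((.3185,.025,0,.019),(.313,.006,0,.019),(0,0,.2,0))
to((600.3,311.6,1.7,1.56))
im=eyes.capture('top');find(im);print('scene');i2=eyes.capture('scene');find(i2,'scene')
cv2.imwrite('pics/t3.png',np.hstack([cv2.resize(im[120:270,90:330],(400,250)),cv2.resize(i2[150:300,180:420],(400,250))]))
"
```

```text
cmd [600.448 311.487  39.991   1.56 ]
t 13.3 [597.7 308.2  34.7] h 1.558 w 91.7 ff 0.0 F [-0.9  0.4  1. ]
to [600.3, 311.6, 1.7, 1.56] [0.0002, -0.0003, 0.0766] turn 0.0000 dist 38
tile [424.7  96.8] ang 1.398 size 142 63
tile [427.8 365. ] ang 0.164 size 142 74
tile [ 458.  -458.9] ang 1.503 size 160 73
tile [613.3  -7.5] ang 1.678 size 145 65
scene
tile [595.  -41.6] ang 1.684 size 145 72
card [1245.2  214.2] ang 3.135 size 156 56
card [1244.   143.2] ang 0.001 size 153 56
card [1239.5   72.4] ang 0.003 size 145 58
card [1235.7    2. ] ang 3.141 size 137 59
card [602.9 326.6] ang 1.550 size 121 70
card [381.6 267.2] ang 0.884 size 156 69
```

View pics/t3.png

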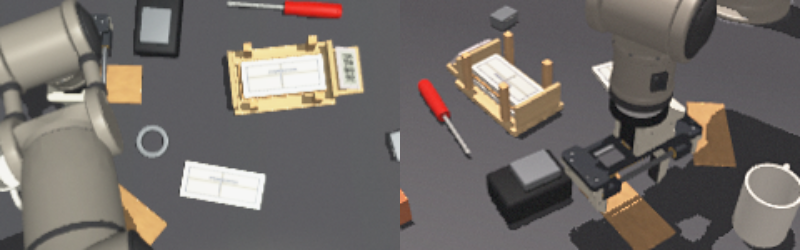

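The tile sits in the cradle and the card under the gripper is unmoved. I'll grasp the card.

Request:
{"fn": "carry_out", "kwargs": {
  "commands": [
    [1,[0,0,0.04],0],
    [1,[0,0,0.065],0],
    [1,[0,0,0.0765],0],
    [1,[0,0,0.0765],0],
    [0,[0,0,0.0765],0]
  ]
}}

```text
time_s: 13.95
ee_pos: [601.0, 311.6, 2.5]
orientation: [0.711, 0.703, 0.001, 0.0]
wrist_force: [0.6, -0.4, -0.1]
width: 87.3
finger_force: 0.0
```

Request:
{"fn": "carry_out", "kwargs": {
  "commands": [
    [0,[0,0,0],0],
    [0,[0,0,0],0],
    [0,[0,0,0],0],
    [0,[0,0,-0.02],0],
    [0,[0,0,-0.04],0]
  ]
}}

```text
time_s: 14.45
ee_pos: [600.4, 311.5, 22.3]
orientation: [0.711, 0.703, -0.0, -0.0]
wrist_force: [-0.2, 0.7, -1.0]
width: 65.4
finger_force: 30.0
```

```bash
python3 -c "
from h import *
upd((0,0,.0765,0),(0,0,-.04,0))
to((600.3,311.6,140,1.56),(605,155,140,1.62),(610,-4.7,140,1.679),(610,-4.7,75,1.679),(610,-4.7,45,1.679))
"
```

```text
cmd [600.448 311.487  21.741   1.56 ]
t 14.4 [600.4 311.5  22.3] h 1.560 w 65.4 ff 30.0 F [-0.2  0.7 -1. ]
to [600.3, 311.6, 140, 1.56] [0.0002, -0.0003, -0.2365] turn 0.0000 dist 118
to [605, 155, 140, 1.62] [-0.3131, 0.0128, 0.0] turn -0.0191 dist 157
to [610, -4.7, 140, 1.679] [-0.3195, -0.0057, 0.0] turn -0.0188 dist 160
to [610, -4.7, 75, 1.679] [0.0, 0.0, 0.13] turn 0.0000 dist 65
to [610, -4.7, 45, 1.679] [0.0, 0.0, 0.06] turn 0.0000 dist 30
```

Request:
{"fn": "carry_out", "kwargs": {
  "commands": [
    [0,[0,0,-0.06],0],
    [0,[0,0,-0.13],0],
    [0,[0,0,-0.2],0],
    [0,[0,0,-0.2365],0],
    [0,[0,0,-0.2365],0]
  ]
}}

```text
time_s: 14.95
ee_pos: [602.3, 312.3, 144.8]
orientation: [0.711, 0.703, 0.004, 0.002]
wrist_force: [0.0, -0.7, -0.6]
width: 65.2
finger_force: 30.0
```

Request:
{"fn": "carry_out", "kwargs": {
  "commands": [
    [0,[-0.08,0.003,0],-0.005],
    [0,[-0.16,0.006,0],-0.01],
    [0,[-0.24,0.009,0],-0.015],
    [0,[-0.313,0.013,0],-0.019],
    [0,[-0.313,0.013,0],-0.019]
  ]
}}

```text
time_s: 15.45
ee_pos: [605.0, 150.3, 138.9]
orientation: [0.691, 0.723, -0.001, -0.0]
wrist_force: [0.4, 0.7, 0.3]
width: 65.4
finger_force: 30.0
```

Request:
{"fn": "carry_out", "kwargs": {
  "commands": [
    [0,[-0.08,-0.0015,0],-0.005],
    [0,[-0.16,-0.003,0],-0.01],
    [0,[-0.24,-0.0045,0],-0.015],
    [0,[-0.3195,-0.006,0],-0.019],
    [0,[-0.3195,-0.006,0],-0.019]
  ]
}}

```text
time_s: 15.95
ee_pos: [609.9, -8.9, 139.0]
orientation: [0.669, 0.743, -0.001, -0.0]
wrist_force: [-0.1, 0.2, 0.1]
width: 65.2
finger_force: 30.0
```

Request:
{"fn": "carry_out", "kwargs": {
  "commands": [
    [0,[0,0,0],0],
    [0,[0,0,0.05],0],
    [0,[0,0,0.1],0],
    [0,[0,0,0.13],0],
    [0,[0,0,0.13],0]
  ]
}}

```text
time_s: 16.45
ee_pos: [608.2, -2.6, 72.2]
orientation: [0.667, 0.745, -0.001, -0.002]
wrist_force: [-0.4, 0.6, -0.3]
width: 65.3
finger_force: 30.0
```

```bash
python3 -c "
from h import *
upd((0,0,-.2365,0),(-.313,.013,0,-.019),(-.3195,-.006,0,-.019),(0,0,.13,0))
to((610,-4.7,45,1.679),(610,-4.7,140,1.679),(517,46,140,1.54),(425.5,97.2,140,1.398),(425.5,97.2,30,1.398))
"
```

```text
cmd [610.073  -4.78   74.991   1.679]
t 16.4 [608.2  -2.6  72.2] h 1.681 w 65.3 ff 30.0 F [-0.4  0.6 -0.3]
to [610, -4.7, 45, 1.679] [0.0002, -0.0001, 0.06] turn 0.0001 dist 30
to [610, -4.7, 140, 1.679] [0.0, 0.0, -0.19] turn 0.0000 dist 95
to [517, 46, 140, 1.54] [0.1209, -0.174, 0.0] turn 0.0442 dist 106
to [425.5, 97.2, 140, 1.398] [0.0967, -0.1861, 0.0] turn 0.0452 dist 105
to [425.5, 97.2, 30, 1.398] [0.0, 0.0, 0.22] turn 0.0000 dist 110
```

Request:
{"fn": "carry_out", "kwargs": {
  "commands": [
    [0,[0,0,0.0],0],
    [0,[0,0,0.03],0],
    [0,[0,0,0.05],0],
    [0,[0,0,0.06],0],
    [0,[0,0,0.06],0]
  ]
}}

```text
time_s: 16.95
ee_pos: [610.0, -4.6, 44.8]
orientation: [0.668, 0.744, -0.0, -0.0]
wrist_force: [-0.1, -0.3, -0.0]
width: 65.2
finger_force: 30.0
```

Request:
{"fn": "carry_out", "kwargs": {
  "commands": [
    [0,[0,0,0],0],
    [1,[0,0,0],0],
    [1,[0,0,0],0],
    [1,[0,0,0],0],
    [1,[0,0,0],0]
  ]
}}

```text
time_s: 17.45
ee_pos: [610.2, -4.9, 45.1]
orientation: [0.668, 0.744, 0.0, 0.0]
wrist_force: [-0.4, 0.6, -0.1]
width: 90.2
finger_force: 0.0
```

Request:
{"fn": "carry_out", "kwargs": {
  "commands": [
    [1,[0,0,-0.03],0],
    [1,[0,0,-0.1],0],
    [1,[0,0,-0.17],0],
    [1,[0,0,-0.19],0],
    [1,[0,0,-0.19],0]
  ]
}}

```text
time_s: 17.95
ee_pos: [611.0, -4.9, 141.8]
orientation: [0.668, 0.744, 0.001, 0.002]
wrist_force: [0.4, 0.3, -0.2]
width: 92.0
finger_force: 0.0
```

Request:
{"fn": "carry_out", "kwargs": {
  "commands": [
    [1,[0.04,-0.06,0],0.015],
    [1,[0.08,-0.12,0],0.03],
    [1,[0.121,-0.174,0],0.044],
    [1,[0.121,-0.174,0],0.044],
    [1,[0.121,-0.174,0],0.044]
  ]
}}

```text
time_s: 18.45
ee_pos: [516.5, 46.1, 139.0]
orientation: [0.717, 0.697, -0.001, -0.0]
wrist_force: [-0.1, -0.7, -0.3]
width: 91.8
finger_force: 0.0
```

```bash
python3 -c "
from h import *
upd((0,0,.06,0),(0,0,-.19,0),(.121,-.174,0,.044))
to((425.5,97.2,140,1.398),(425.5,97.2,30,1.398))
im=eyes.capture('top');find(im);print('scene');i2=eyes.capture('scene');find(i2,'scene')
cv2.imwrite('pics/t4.png',np.hstack([cv2.resize(im[120:270,90:330],(400,250)),cv2.resize(i2[150:300,180:420],(400,250))]))
"
```

```text
cmd [517.029  45.935 139.991   1.541]
t 18.4 [516.5  46.1 139. ] h 1.542 w 91.8 ff 0.0 F [-0.1 -0.7 -0.3]
to [425.5, 97.2, 140, 1.398] [0.0971, -0.186, -0.0] turn 0.0456 dist 105
to [425.5, 97.2, 30, 1.398] [0.0, 0.0, 0.22] turn 0.0000 dist 110
tile [ 62.5 -66.3] ang 0.672 size 144 52
tile [ 458.  -458.9] ang 1.503 size 160 73
tile [448.4 457.8] ang 0.985 size 119 87
card [378.9 268.2] ang 0.889 size 148 69
scene
card [1245.2  214.2] ang 3.135 size 156 56
card [1243.9  143.3] ang 3.140 size 153 56
card [1239.5   72.4] ang 0.003 size 145 58
card [1235.7    2. ] ang 3.141 size 137 59
card [381.6 267.6] ang 0.885 size 154 70
```

View pics/t4.png

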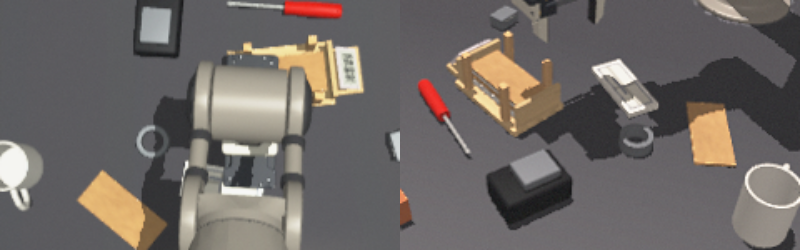

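The second card lies flat in the cradle, and tile A is unmoved in the scene view at (625,85). I'll grasp it.

Request:
{"fn": "carry_out", "kwargs": {
  "commands": [
    [1,[0.035,-0.065,0],0.015],
    [1,[0.07,-0.13,0],0.03],
    [1,[0.097,-0.186,0],0.0455],
    [1,[0.097,-0.186,0],0.0455],
    [1,[0.097,-0.186,0],0.0455]
  ]
}}

```text
time_s: 19.05
ee_pos: [426.5, 97.0, 140.0]
orientation: [0.765, 0.644, 0.0, 0.0]
wrist_force: [0.8, 0.2, -0.6]
width: 91.3
finger_force: 0.0
```

Request:
{"fn": "carry_out", "kwargs": {
  "commands": [
    [1,[0,0,0.07],0],
    [1,[0,0,0.14],0],
    [1,[0,0,0.2],0],
    [1,[0,0,0.22],0],
    [1,[0,0,0.22],0]
  ]
}}

```text
time_s: 19.55
ee_pos: [425.8, 96.6, 28.8]
orientation: [0.766, 0.643, -0.001, -0.001]
wrist_force: [0.6, -0.2, -0.4]
width: 91.7
finger_force: 0.0
```

Request:
{"fn": "carry_out", "kwargs": {
  "commands": [
    [1,[0,0,0.03],0],
    [1,[0,0,0.0545],0],
    [1,[0,0,0.0545],0],
    [1,[0,0,0.0545],0],
    [0,[0,0,0.0545],0]
  ]
}}

```text
time_s: 20.05
ee_pos: [426.6, 97.1, 3.8]
orientation: [0.765, 0.644, 0.001, 0.001]
wrist_force: [0.3, -0.1, 0.3]
width: 87.8
finger_force: 0.0
```

Request:
{"fn": "carry_out", "kwargs": {
  "commands": [
    [0,[0,0,0],0],
    [0,[0,0,0],0],
    [0,[0,0,0],0],
    [0,[0,0,-0.02],0],
    [0,[0,0,-0.04],0]
  ]
}}

```text
time_s: 20.55
ee_pos: [425.1, 97.2, 23.2]
orientation: [0.765, 0.644, -0.0, -0.0]
wrist_force: [-0.0, -0.1, -2.7]
width: 59.1
finger_force: 30.0
```

```bash
python3 -c "
from h import *
upd((.097,-.186,0,.0455),(0,0,.22,0),(0,0,.0545,0),(0,0,-.04,0))
to((425.5,97.2,140,1.398),(517,46,140,1.54),(610,-4.7,140,1.679),(610,-4.7,80,1.679),(610,-4.7,51.7,1.679))
"
```

```text
cmd [425.507  97.169  22.741   1.398]
t 20.6 [425.1  97.2  23.2] h 1.398 w 59.1 ff 30.0 F [-0.  -0.1 -2.7]
to [425.5, 97.2, 140, 1.398] [0.0001, -0.0, -0.2345] turn 0.0001 dist 117
to [517, 46, 140, 1.54] [-0.0694, 0.1979, 0.0] turn -0.0452 dist 105
to [610, -4.7, 140, 1.679] [-0.0956, 0.189, 0.0] turn -0.0442 dist 106
to [610, -4.7, 80, 1.679] [0.0, 0.0, 0.12] turn 0.0000 dist 60
to [610, -4.7, 51.7, 1.679] [0.0, 0.0, 0.0566] turn 0.0000 dist 28
```

Request:
{"fn": "carry_out", "kwargs": {
  "commands": [
    [0,[0,0,-0.06],0],
    [0,[0,0,-0.13],0],
    [0,[0,0,-0.2],0],
    [0,[0,0,-0.2345],0],
    [0,[0,0,-0.2345],0]
  ]
}}

```text
time_s: 21.05
ee_pos: [427.0, 97.3, 142.9]
orientation: [0.765, 0.644, 0.002, 0.002]
wrist_force: [0.1, -0.0, -1.7]
width: 59.4
finger_force: 30.0
```

Request:
{"fn": "carry_out", "kwargs": {
  "commands": [
    [0,[-0.023,0.066,0],-0.015],
    [0,[-0.046,0.132,0],-0.03],
    [0,[-0.0695,0.198,0],-0.045],
    [0,[-0.0695,0.198,0],-0.045],
    [0,[-0.0695,0.198,0],-0.045]
  ]
}}

```text
time_s: 21.55
ee_pos: [516.2, 45.7, 138.4]
orientation: [0.719, 0.695, -0.001, -0.001]
wrist_force: [-0.6, -0.6, -2.0]
width: 59.2
finger_force: 30.0
```

Request:
{"fn": "carry_out", "kwargs": {
  "commands": [
    [0,[-0.03,0.063,0],-0.015],
    [0,[-0.06,0.126,0],-0.03],
    [0,[-0.0955,0.189,0],-0.0445],
    [0,[-0.0955,0.189,0],-0.0445],
    [0,[-0.0955,0.189,0],-0.0445]
  ]
}}

```text
time_s: 22.05
ee_pos: [608.7, -4.3, 138.7]
orientation: [0.668, 0.744, -0.001, -0.001]
wrist_force: [-0.4, 0.6, -2.1]
width: 59.6
finger_force: 30.0
```

Request:
{"fn": "carry_out", "kwargs": {
  "commands": [
    [0,[0,0,0.04],0],
    [0,[0,0,0.08],0],
    [0,[0,0,0.12],0],
    [0,[0,0,0.12],0],
    [0,[0,0,0.12],0]
  ]
}}

```text
time_s: 22.55
ee_pos: [609.1, -3.9, 80.2]
orientation: [0.667, 0.745, -0.0, -0.001]
wrist_force: [1.4, -0.5, -0.3]
width: 59.1
finger_force: 30.0
```

```bash
python3 -c "
from h import *
upd((0,0,-.2345,0),(-.0695,.198,0,-.045),(-.0955,.189,0,-.0445),(0,0,.12,0))
to((610,-4.7,51.7,1.679),(610,-4.7,150,1.679),(560,-155,150,1.62),(510,-300,150,1.565),(463,-441,150,1.507))
"
```

```text
cmd [610.033  -4.741  79.991   1.679]
t 22.6 [609.1  -3.9  80.2] h 1.680 w 59.1 ff 30.0 F [ 1.4 -0.5 -0.3]
to [610, -4.7, 51.7, 1.679] [0.0001, -0.0001, 0.0566] turn 0.0001 dist 28
to [610, -4.7, 150, 1.679] [0.0, 0.0, -0.1966] turn 0.0000 dist 98
to [560, -155, 150, 1.62] [-0.288, -0.1319, 0.0] turn 0.0188 dist 158
to [510, -300, 150, 1.565] [-0.2847, -0.1141, 0.0] turn 0.0175 dist 153
to [463, -441, 150, 1.507] [-0.2825, -0.0924, 0.0] turn 0.0185 dist 149
```

Request:
{"fn": "carry_out", "kwargs": {
  "commands": [
    [0,[0,0,0],0],
    [0,[0,0,0],0],
    [0,[0,0,0],0],
    [0,[0,0,0.01],0],
    [0,[0,0,0.01],0]
  ]
}}

```text
time_s: 23.05
ee_pos: [609.6, -4.8, 74.3]
orientation: [0.668, 0.744, -0.0, -0.0]
wrist_force: [0.3, -0.1, -1.6]
width: 59.2
finger_force: 30.0
```

```bash
python3 -c "
from h import *
upd((0,0,0.01,0))
i2=eyes.capture('scene')
cv2.imwrite('pics/s5.png',cv2.resize(i2[140:260,180:340],(800,600),interpolation=cv2.INTER_CUBIC))
st()"
```

```text
cmd [610.033  -4.741  74.991   1.679]
t 23.1 [609.6  -4.8  74.3] h 1.679 w 59.2 ff 30.0 F [ 0.3 -0.1 -1.6]
t 23.1 [609.7  -4.7  74.5] h 1.679 w 59.1 ff 30.0 F [-0.3  0.1 -2.5]
```

View pics/s5.png

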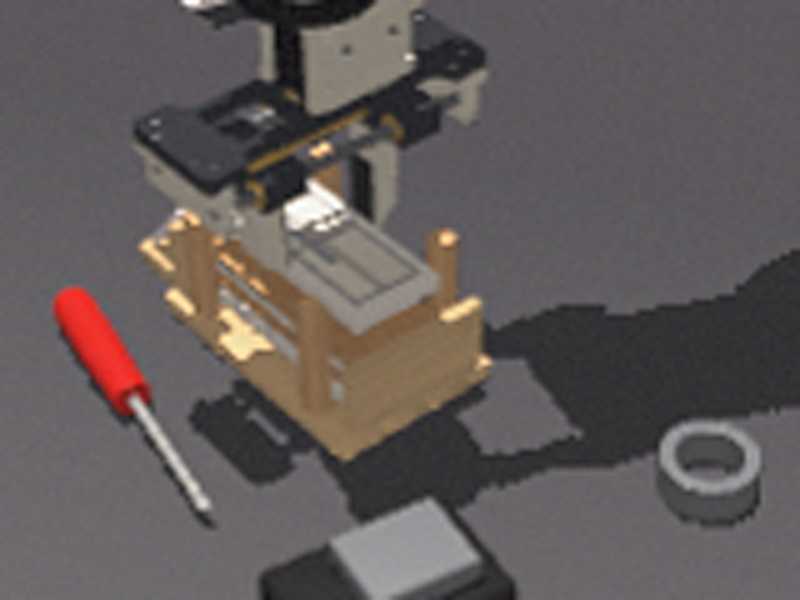

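The tile hangs clear between the posts, so the force blip was only noise. I'll lower it, release, and retreat toward the scanner.

Request:
{"fn": "carry_out", "kwargs": {
  "commands": [
    [0,[0,0,0.02],0],
    [0,[0,0,0.04],0],
    [0,[0,0,0.0465],0],
    [0,[0,0,0.0465],0],
    [0,[0,0,0.0465],0]
  ]
}}

```text
time_s: 23.6
ee_pos: [610.2, -4.9, 53.6]
orientation: [0.668, 0.745, 0.0, 0.001]
wrist_force: [-5.8, -0.4, 17.7]
width: 59.5
finger_force: 30.0
```

Request:
{"fn": "carry_out", "kwargs": {
  "commands": [
    [0,[0,0,0],0],
    [1,[0,0,0],0],
    [1,[0,0,0],0],
    [1,[0,0,0],0],
    [1,[0,0,0],0]
  ]
}}

```text
time_s: 24.1
ee_pos: [609.9, -4.7, 51.1]
orientation: [0.668, 0.744, -0.0, -0.0]
wrist_force: [0.4, 0.1, 0.8]
width: 86.9
finger_force: 0.0
```

Request:
{"fn": "carry_out", "kwargs": {
  "commands": [
    [1,[0,0,-0.03],0],
    [1,[0,0,-0.1],0],
    [1,[0,0,-0.17],0],
    [1,[0,0,-0.1965],0],
    [1,[0,0,-0.1965],0]
  ]
}}

```text
time_s: 24.6
ee_pos: [611.1, -4.9, 151.7]
orientation: [0.668, 0.744, 0.001, 0.002]
wrist_force: [-0.4, -0.4, 0.3]
width: 91.7
finger_force: 0.0
```

Request:
{"fn": "carry_out", "kwargs": {
  "commands": [
    [1,[-0.07,-0.033,0],0.005],
    [1,[-0.14,-0.066,0],0.01],
    [1,[-0.21,-0.1,0],0.015],
    [1,[-0.288,-0.132,0],0.019],
    [1,[-0.288,-0.132,0],0.019]
  ]
}}

```text
time_s: 25.1
ee_pos: [557.8, -159.2, 147.6]
orientation: [0.691, 0.722, -0.001, -0.001]
wrist_force: [0.4, 0.1, -0.1]
width: 91.6
finger_force: 0.0
```

```bash
python3 -c "
from h import *
upd((0,0,.0465,0),(0,0,-.1965,0),(-.288,-.132,0,.019))
im=eyes.capture('top');find(im);i2=eyes.capture('scene')
cv2.imwrite('pics/top6.png',im);cv2.imwrite('pics/scene6.png',i2)
cv2.imwrite('pics/v6.png',np.vstack([np.hstack([cv2.resize(im[120:210,200:344],(400,250),interpolation=cv2.INTER_CUBIC),cv2.resize(i2[150:240,200:344],(400,250),interpolation=cv2.INTER_CUBIC)]),cv2.resize(i2[105:145,195:291],(800,333),interpolation=cv2.INTER_CUBIC)]))
"
```

```text
cmd [ 560.029 -155.046  149.991    1.62 ]
t 25.1 [ 557.8 -159.2  147.6] h 1.615 w 91.6 ff 0.0 F [ 0.4  0.1 -0.1]
tile [ 184.4 -156.5] ang 1.116 size 125 60
tile [ 458.  -458.9] ang 1.503 size 160 73
tile [448.5 457.7] ang 0.985 size 119 87
tile [615.5  -5.9] ang 1.682 size 147 65
card [378.9 268.2] ang 0.890 size 148 69
```

View pics/v6.png

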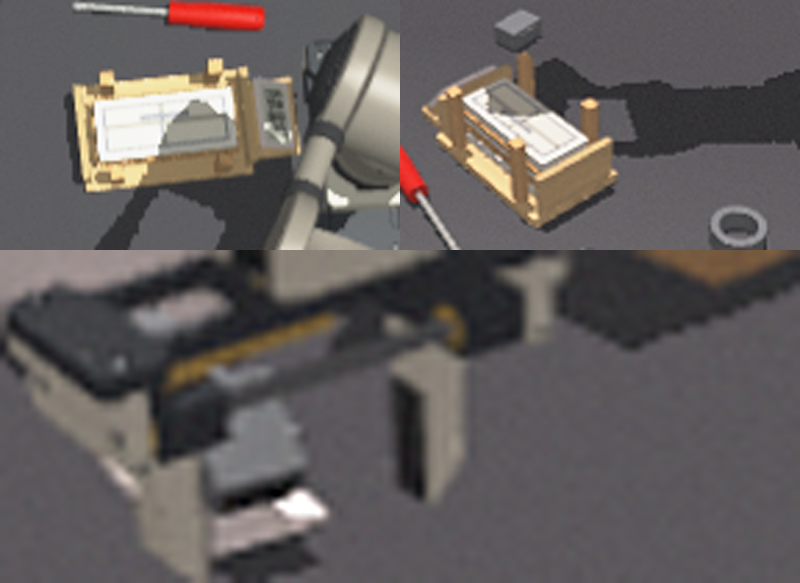

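The stack looks flat, but contact came about 2 mm early, so I'll take a closer look at it and at the scanner.

```bash
python3 -c "
from h import *
a=cv2.imread('pics/scene6.png')[168:238,200:284]
b=cv2.imread('pics/scene0.png')[105:147,200:242]
cv2.imwrite('pics/v7.png',np.hstack([cv2.resize(a,(480,400),interpolation=cv2.INTER_CUBIC),cv2.resize(b,(320,400),interpolation=cv2.INTER_CUBIC)]))
to((510,-300,150,1.565),(463,-441,150,1.507))
s=np.array([[-75,-17,30],[-75,17,30],[-75,-17,0],[-75,17,0],[40,-17,30],[40,17,30]])+[0,0,30]
c,k=np.cos(1.507),np.sin(1.507)
W=np.c_[459-k*s[:,1]+c*s[:,0],-445+c*s[:,1]+k*s[:,0],s[:,2]]
print(pix(W,'scene').round(1).tolist(), ((pix(W,'scene')-[200,105])*[320/42,400/42]+[480,0]).round(0).tolist())
"
```

```text
to [510, -300, 150, 1.565] [-0.2847, -0.1141, -0.0] turn 0.0174 dist 153
to [463, -441, 150, 1.507] [-0.2825, -0.0924, 0.0] turn 0.0185 dist 149
[[206.7, 113.3], [214.5, 111.3], [207.5, 120.0], [215.1, 117.9], [218.7, 125.1], [226.8, 122.8]] [[531.0, 79.0], [591.0, 60.0], [537.0, 143.0], [595.0, 123.0], [622.0, 191.0], [684.0, 170.0]]
```

View pics/v7.png

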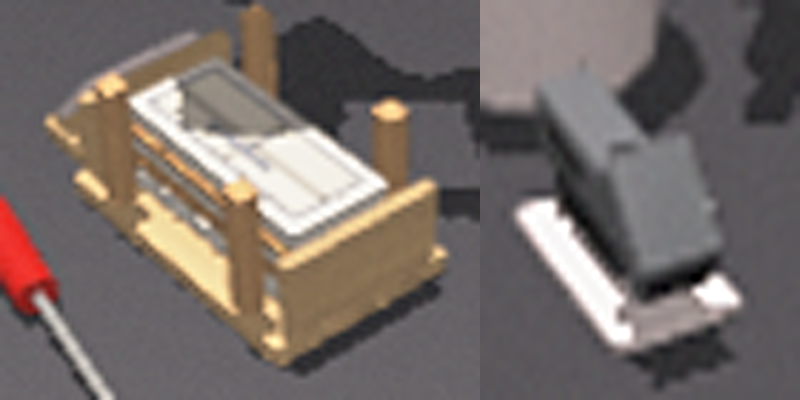

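```bash
python3 -c "
from h import *
h=1.507;d=np.array([np.cos(h),np.sin(h)])
print('top',w([(447.25,220.25)],60)+75*d)
p=((np.array([569,77.])-[480,0])*[42/320,42/400]+[200-.43,105-.43])
print('scene',w([p],60,'scene')+75*d)
# head top bend edge etc: brightness along handle axis in top image, subpixel tail edge
im=cv2.imread('pics/top0.png',0).astype(np.float32)
for o in (-8,-4,0,4,8):
  L=np.arange(-110,-40,1.5); n=np.array([-d[1],d[0]])
  P=np.array([459,-444])+L[:,None]*d+o*n
  q=pix(np.c_[P,0*L+60]).astype(np.float32)
  v=cv2.remap(im,q[:,0].reshape(-1,1),q[:,1].reshape(-1,1),cv2.INTER_CUBIC).ravel()
  i=np.argmax(np.abs(np.gradient(v)));print(o,L[i],v[[0,10,20,30,45]].round())
to((510,-300,150,1.565),(459.4,-438,150,1.507))
"
```

```text
top [[ 459.01867728 -442.98231549]]
scene [[ 458.60161685 -440.50438901]]
-8 -74.0 [ 70. 101. 100. 178. 182.]
-4 -74.0 [ 69.  83. 100. 179. 183.]
0 -74.0 [ 71.  71. 101. 178. 185.]
4 -74.0 [ 69.  72. 102. 179. 184.]
8 -74.0 [ 70.  72. 102. 179. 185.]
to [510, -300, 150, 1.565] [-0.2847, -0.1141, -0.0] turn 0.0174 dist 153
to [459.4, -438, 150, 1.507] [-0.2766, -0.0996, 0.0] turn 0.0185 dist 147
```

Request:
{"fn": "carry_out", "kwargs": {
  "commands": [
    [1,[-0.07,-0.028,0],0.005],
    [1,[-0.14,-0.056,0],0.01],
    [1,[-0.21,-0.084,0],0.014],
    [1,[-0.2845,-0.114,0],0.0175],
    [1,[-0.2845,-0.114,0],0.0175]
  ]
}}

```text
time_s: 25.7
ee_pos: [509.0, -302.6, 148.7]
orientation: [0.71, 0.704, -0.001, -0.0]
wrist_force: [0.9, 0.6, -0.4]
width: 91.5
finger_force: 0.0
```

Request:
{"fn": "carry_out", "kwargs": {
  "commands": [
    [1,[-0.07,-0.025,0],0.005],
    [1,[-0.14,-0.05,0],0.01],
    [1,[-0.21,-0.075,0],0.014],
    [1,[-0.2765,-0.0995,0],0.0185],
    [1,[-0.2765,-0.0995,0],0.0185]
  ]
}}

```text
time_s: 26.2
ee_pos: [458.7, -439.9, 148.6]
orientation: [0.73, 0.683, -0.0, -0.0]
wrist_force: [0.6, 0.9, -0.2]
width: 92.1
finger_force: 0.0
```

Request:
{"fn": "carry_out", "kwargs": {
  "commands": [
    [1,[0,0,0.0],0],
    [1,[0,0,0.03],0],
    [1,[0,0,0.08],0],
    [1,[0,0,0.11],0],
    [1,[0,0,0.11],0]
  ]
}}

```text
time_s: 26.7
ee_pos: [459.7, -434.2, 92.2]
orientation: [0.728, 0.685, 0.0, -0.003]
wrist_force: [0.2, -0.6, 0.5]
width: 91.8
finger_force: 0.0
```

```bash
python3 -c "
from h import *
upd((-.2845,-.114,0,.0175),(-.2765,-.0995,0,.0185),(0,0,.11,0))
to((459.2,-437.5,27,1.507))
i2=eyes.capture('scene');im=eyes.capture('top');find(im)
cv2.imwrite('pics/v8.png',np.hstack([cv2.resize(im[170:250,370:480],(440,320),interpolation=cv2.INTER_CUBIC),cv2.resize(i2[70:150,180:270],(360,320),interpolation=cv2.INTER_CUBIC)]))
"
```

```text
cmd [ 459.463 -437.857   94.991    1.507]
t 26.7 [ 459.7 -434.2   92.2] h 1.509 w 91.8 ff 0.0 F [ 0.2 -0.6  0.5]
to [459.2, -437.5, 27, 1.507] [0.0007, -0.0006, 0.136] turn -0.0001 dist 68
tile [ 62.7 -55.8] ang 0.980 size 157 69
tile [448.5 457.8] ang 0.988 size 119 87
tile [615.1  -5.5] ang 1.680 size 147 65
card [378.7 267.8] ang 0.891 size 148 69
```

View pics/v8.png

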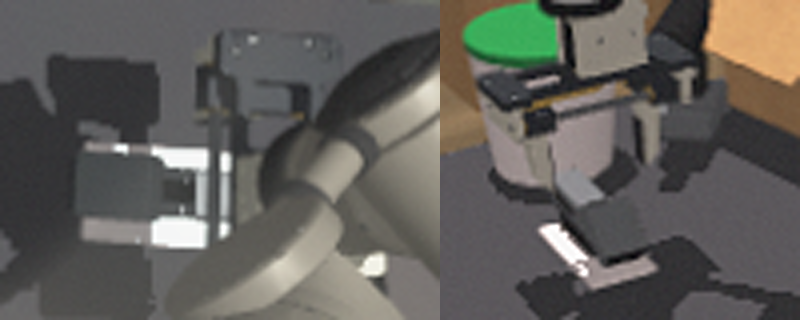

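The fingers straddle the handle. I'll descend and grip.

Request:
{"fn": "carry_out", "kwargs": {
  "commands": [
    [1,[0.001,0,0.05],0],
    [1,[0.001,0,0.1],0],
    [1,[0.001,0,0.13],0],
    [1,[0.001,0,0.136],0],
    [1,[0.001,0,0.136],0]
  ]
}}

```text
time_s: 27.3
ee_pos: [459.9, -437.4, 27.5]
orientation: [0.729, 0.684, -0.0, 0.0]
wrist_force: [0.1, 0.1, 0.3]
width: 91.5
finger_force: 0.0
```

Request:
{"fn": "carry_out", "kwargs": {
  "commands": [
    [0,[0,0,0],0],
    [0,[0,0,0],0],
    [0,[0,0,0],0],
    [0,[0,0,0],0],
    [0,[0,0,0],0]
  ]
}}

```text
time_s: 27.8
ee_pos: [459.5, -437.4, 27.2]
orientation: [0.729, 0.684, -0.0, 0.0]
wrist_force: [-0.3, -0.2, 0.1]
width: 56.8
finger_force: 0.0
```

Request:
{"fn": "carry_out", "kwargs": {
  "commands": [
    [0,[0,0,0],0],
    [0,[0,0,0],0],
    [0,[0,0,0],0],
    [0,[0,0,0],0],
    [0,[0,0,0],0]
  ]
}}

```text
time_s: 28.3
ee_pos: [459.6, -437.4, 27.0]
orientation: [0.729, 0.684, 0.0, 0.0]
wrist_force: [0.8, -0.5, 0.1]
width: 33.8
finger_force: 30.0
```

```bash
python3 -c "
from h import *
upd((.001,0,.136,0))
to((459.5,-437.3,150,1.507))
c,k=np.cos(1.679),np.sin(1.679)
n=np.array([-np.cos(.7),np.sin(.7)])
wx,wz=-114+90*n[0],40+90*n[1]
sx,sz=wx-75.7,wz-4.6; print('scanner origin in cradle frame',sx,sz)
d=5.0
T=[610+c*(sx+d),-4.7+k*(sx+d),sz-3]; print('TCP',T)
"
```

```text
cmd [ 459.495 -437.358   26.991    1.507]
t 28.3 [ 459.6 -437.4   27. ] h 1.507 w 33.8 ff 30.0 F [ 0.8 -0.5  0.1]
to [459.5, -437.3, 150, 1.507] [0.0001, 0.0, -0.246] turn -0.0001 dist 123
scanner origin in cradle frame -258.53579685560396 93.3795918513922
TCP [np.float64(637.3800037664457), np.float64(-256.75304140389875), np.float64(90.3795918513922)]
```

Request:
{"fn": "carry_out", "kwargs": {
  "commands": [
    [0,[0,0,-0.02],0],
    [0,[0,0,-0.08],0],
    [0,[0,0,-0.14],0],
    [0,[0,0,-0.2],0],
    [0,[0,0,-0.2],0]
  ]
}}

```text
time_s: 28.8
ee_pos: [461.0, -439.4, 132.3]
orientation: [0.729, 0.684, -0.0, 0.004]
wrist_force: [0.7, -1.3, -1.0]
width: 34.0
finger_force: 30.0
```

```bash
python3 -c "
from h import *
upd((0,0,-.2,0))
to((548,-347,127,1.593),(637.4,-256.8,127,1.679),(637.4,-256.8,90.4,1.679))
"
```

```text
cmd [ 459.495 -437.358  126.991    1.507]
t 28.8 [ 461.  -439.4  132.3] h 1.507 w 34.0 ff 30.0 F [ 0.7 -1.3 -1. ]
to [548, -347, 127, 1.593] [0.1917, 0.1651, -0.0] turn -0.0275 dist 126
to [637.4, -256.8, 127, 1.679] [0.1764, 0.1828, 0.0] turn -0.0274 dist 127
to [637.4, -256.8, 90.4, 1.679] [0.0, 0.0, 0.0732] turn 0.0000 dist 37
```

Request:
{"fn": "carry_out", "kwargs": {
  "commands": [
    [0,[0.06,0.05,0],-0.009],
    [0,[0.12,0.1,0],-0.018],
    [0,[0.1915,0.165,0],-0.0275],
    [0,[0.1915,0.165,0],-0.0275],
    [0,[0.1915,0.165,0],-0.0275]
  ]
}}

```text
time_s: 29.3
ee_pos: [548.0, -345.8, 125.9]
orientation: [0.698, 0.716, -0.0, -0.001]
wrist_force: [-0.6, -0.9, -2.4]
width: 33.8
finger_force: 30.0
```

Request:
{"fn": "carry_out", "kwargs": {
  "commands": [
    [0,[0.06,0.06,0],-0.009],
    [0,[0.12,0.12,0],-0.018],
    [0,[0.1765,0.183,0],-0.0275],
    [0,[0.1765,0.183,0],-0.0275],
    [0,[0.1765,0.183,0],-0.0275]
  ]
}}

```text
time_s: 29.8
ee_pos: [636.8, -257.3, 126.0]
orientation: [0.668, 0.744, -0.001, -0.001]
wrist_force: [-0.4, -0.2, -0.9]
width: 33.8
finger_force: 30.0
```

Request:
{"fn": "carry_out", "kwargs": {
  "commands": [
    [0,[0,0,0.03],0],
    [0,[0,0,0.06],0],
    [0,[0,0,0.073],0],
    [0,[0,0,0.073],0],
    [0,[0,0,0.073],0]
  ]
}}

```text
time_s: 30.3
ee_pos: [637.1, -258.0, 91.0]
orientation: [0.668, 0.744, -0.0, 0.0]
wrist_force: [0.7, 0.6, -1.1]
width: 33.9
finger_force: 30.0
```

```bash
python3 -c "
from h import *
upd((.1915,.165,0,-.0275),(.1765,.183,0,-.0275),(0,0,.073,0))
to((637.4,-256.8,90.4,1.679))
i2=eyes.capture('scene');im=eyes.capture('top')
cv2.imwrite('pics/top9.png',im);cv2.imwrite('pics/scene9.png',i2)
cv2.imwrite('pics/v9.png',np.hstack([cv2.resize(im[130:190,280:360],(400,300),interpolation=cv2.INTER_CUBIC),cv2.resize(i2[105:195,150:270],(400,300),interpolation=cv2.INTER_CUBIC)]))
x,y,z,h=cmd();c,k=np.cos(h),np.sin(h);
def S(P): # scanner frame -> world (grip at x=5)
  P=np.float64(P);return np.c_[x+c*(P[:,0]-5)-k*P[:,1],y+k*(P[:,0]-5)+c*P[:,1],P[:,2]+z+3]
pts=[(75.7,0,4.6),(85,-23,-7),(85,23,-7),(-75,-17,30),(-75,17,30)]
print(((pix(S(pts))-[280,130])*5).round(0).tolist()); print(((pix(S(pts),'scene')-[150,105])*400/120+[400,0]).round(0).tolist())
"
```

```text
cmd [ 637.485 -256.838   90.491    1.679]
t 30.3 [ 637.1 -258.    91. ] h 1.678 w 33.9 ff 30.0 F [ 0.7  0.6 -1.1]
to [637.4, -256.8, 90.4, 1.679] [0.0001, -0.0002, 0.0002] turn 0.0001 dist 0
[[235.0, 122.0], [209.0, 86.0], [220.0, 169.0], [524.0, 52.0], [533.0, 115.0]]
[[594.0, 167.0], [580.0, 190.0], [621.0, 173.0], [495.0, 90.0], [525.0, 79.0]]
```

View pics/v9.png

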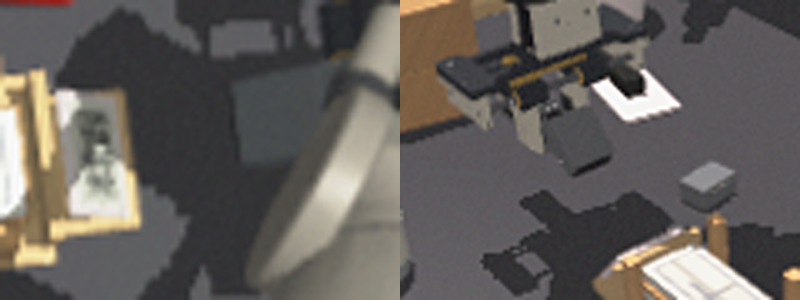

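```bash
python3 -c "
from h import *
x,y,z,h=cmd();c,k=np.cos(h),np.sin(h)
def S(P,o=5):
  P=np.float64(P);return np.c_[x+c*(P[:,0]-o)-k*P[:,1],y+k*(P[:,0]-o)+c*P[:,1],P[:,2]+z+3]
pts=[(85.2,-23,16),(85.2,23,16),(66,-23,-7),(66,23,-7)]
for o in (0,5,10):
  print(o,((pix(S(pts,o))-[280-.4,130-.4])*5).round(0).tolist(), ((pix(S(pts,o),'scene')-[150-.35,105-.35])*400/120+[400,0]).round(0).tolist())
# subpixel nose edge in top picture
im=cv2.imread('pics/top9.png',0).astype(np.float32)
L=np.arange(60,115,1.)
for b in (-18,-9,0,9,18):
  q=pix(S(np.c_[L,0*L+b,0*L+16],5)).astype(np.float32)
  v=cv2.remap(im,q[:,0].reshape(-1,1),q[:,1].reshape(-1,1),cv2.INTER_CUBIC).ravel();g=-np.gradient(v);i=g.argmax();print(b,L[i],g[i].round(1),(g[i-4:i+5]@L[i-4:i+5]/g[i-4:i+5].sum()).round(1))
"
```

```text
0 [[209.0, 81.0], [220.0, 166.0], [237.0, 85.0], [247.0, 168.0]] [[582.0, 173.0], [623.0, 156.0], [573.0, 185.0], [614.0, 168.0]]
5 [[218.0, 80.0], [229.0, 165.0], [246.0, 84.0], [256.0, 167.0]] [[579.0, 171.0], [620.0, 154.0], [571.0, 183.0], [611.0, 166.0]]
10 [[228.0, 79.0], [238.0, 164.0], [255.0, 83.0], [266.0, 166.0]] [[576.0, 169.0], [617.0, 151.0], [568.0, 181.0], [608.0, 164.0]]
-18 79.0 6.2 78.6
-9 78.0 9.5 77.4
0 79.0 11.3 77.1
9 78.0 9.3 77.6
18 79.0 10.3 77.2
```

```bash
python3 -c "
from h import *
im=cv2.imread('pics/top0.png',0).astype(np.float32)
h=1.507;c,k=np.cos(h),np.sin(h)
for nm,z,L in (('tail',60,np.arange(-95,-55,1.)),('nose',46,np.arange(60,110,1.)),('bend',62,np.arange(20,60,1.))):
 for b in (-12,-6,0,6,12):
  q=pix(np.c_[459+c*L-k*b,-443+k*L+c*b,0*L+z]).astype(np.float32)
  v=cv2.remap(im,q[:,0].reshape(-1,1),q[:,1].reshape(-1,1),cv2.INTER_CUBIC).ravel();g=np.abs(np.gradient(v));i=g.argmax();print(nm,b,L[i],g[i].round(1),(g[i-4:i+5]@L[i-4:i+5]/g[i-4:i+5].sum()).round(1))
"
```

```text
tail -12 -75.0 20.2 -75.0
tail -6 -75.0 20.2 -75.0
tail 0 -75.0 19.3 -74.9
tail 6 -75.0 18.8 -74.9
tail 12 -75.0 15.9 -74.5
nose -12 80.0 13.2 80.4
nose -6 81.0 13.7 80.6
nose 0 81.0 14.6 80.8
nose 6 80.0 14.1 80.6
nose 12 81.0 14.4 80.8
bend -12 26.0 18.9 25.6
bend -6 33.0 14.6 34.2
bend 0 33.0 12.2 34.0
bend 6 39.0 9.3 38.2
bend 12 39.0 11.9 37.8
```

The nose sits within about 3 mm of its planned place along the scanner's axis, which is close enough for aim. I'll hold still for over two seconds.

Request:
{"fn": "carry_out", "kwargs": {
  "commands": [
    [0,[0.001,0,0],0],
    [0,[0.001,0,0],0],
    [0,[0.001,0,0],0],
    [0,[0.001,0,0],0],
    [0,[0.001,0,0],0]
  ]
}}

```text
time_s: 30.9
ee_pos: [637.5, -256.3, 90.5]
orientation: [0.668, 0.744, -0.0, 0.0]
wrist_force: [-0.7, -0.1, -1.4]
width: 33.6
finger_force: 30.0
```

Request:
{"fn": "carry_out", "kwargs": {
  "commands": [
    [0,[0,0,0],0],
    [0,[0,0,0],0],
    [0,[0,0,0],0],
    [0,[0,0,0],0],
    [0,[0,0,0],0]
  ]
}}

```text
time_s: 31.4
ee_pos: [637.4, -256.4, 90.5]
orientation: [0.668, 0.744, -0.0, 0.0]
wrist_force: [-0.2, 0.3, -1.1]
width: 33.8
finger_force: 30.0
```

Request:
{"fn": "carry_out", "kwargs": {
  "commands": [
    [0,[0,0,0],0],
    [0,[0,0,0],0],
    [0,[0,0,0],0],
    [0,[0,0,0],0],
    [0,[0,0,0],0]
  ]
}}

```text
time_s: 31.9
ee_pos: [637.4, -256.4, 90.5]
orientation: [0.668, 0.744, -0.0, 0.0]
wrist_force: [0.3, -0.5, -1.2]
width: 34.0
finger_force: 30.0
```

Request:
{"fn": "carry_out", "kwargs": {
  "commands": [
    [0,[0,0,0],0],
    [0,[0,0,0],0],
    [0,[0,0,0],0],
    [0,[0,0,0],0],
    [0,[0,0,0],0]
  ]
}}

```text
time_s: 32.4
ee_pos: [637.4, -256.4, 90.5]
orientation: [0.668, 0.744, -0.0, 0.0]
wrist_force: [-0.3, -0.8, -2.1]
width: 33.8
finger_force: 30.0
```

Request:
{"fn": "carry_out", "kwargs": {
  "commands": [
    [0,[0,0,0],0],
    [0,[0,0,0],0],
    [0,[0,0,0],0],
    [0,[0,0,0],0],
    [0,[0,0,0],0]
  ]
}}

```text
time_s: 32.9
ee_pos: [637.5, -256.3, 90.5]
orientation: [0.668, 0.744, -0.0, 0.0]
wrist_force: [-0.0, -0.6, -1.8]
width: 33.7
finger_force: 30.0
```

Request:
{"fn": "carry_out", "kwargs": {
  "commands": [
    [0,[0,0,0],0],
    [0,[0,0,0],0],
    [0,[0,0,0],0],
    [0,[0,0,0],0],
    [0,[0,0,0],0]
  ]
}}

```text
time_s: 33.4
ee_pos: [637.4, -256.4, 90.5]
orientation: [0.668, 0.744, -0.0, 0.0]
wrist_force: [-0.8, -0.2, -2.2]
width: 34.0
finger_force: 30.0
```

Request:
{"fn": "carry_out", "kwargs": {
  "commands": [
    [0,[0,0,0],0],
    [0,[0,0,0],0],
    [0,[0,0,0],0],
    [0,[0,0,0],0],
    [0,[0,0,0],0]
  ]
}}

```text
time_s: 33.9
ee_pos: [637.4, -256.3, 90.5]
orientation: [0.668, 0.744, -0.0, 0.0]
wrist_force: [-0.0, 0.3, -1.4]
width: 34.1
finger_force: 30.0
```

```bash
python3 -c "
from h import *
upd((0.001,0,0,0))
to((637.4,-256.8,127,1.679),(548,-347,127,1.593),(459.5,-437.36,127,1.507),(459.5,-437.36,45,1.507),(459.5,-437.36,27.3,1.507))
"
```

```text
cmd [ 637.431 -256.341   90.491    1.679]
t 33.9 [ 637.4 -256.3   90.5] h 1.679 w 34.1 ff 30.0 F [-0.   0.3 -1.4]
to [637.4, -256.8, 127, 1.679] [-0.0009, -0.0002, -0.073] turn 0.0001 dist 37
to [548, -347, 127, 1.593] [-0.16, -0.1972, 0.0] turn 0.0274 dist 127
to [459.5, -437.36, 127, 1.507] [-0.1767, -0.181, 0.0] turn 0.0274 dist 126
to [459.5, -437.36, 45, 1.507] [0.0, 0.0, 0.164] turn 0.0000 dist 82
to [459.5, -437.36, 27.3, 1.507] [0.0, 0.0, 0.0354] turn 0.0000 dist 18
```

Request:
{"fn": "carry_out", "kwargs": {
  "commands": [
    [0,[-0.001,0,-0.03],0],
    [0,[-0.001,0,-0.06],0],
    [0,[-0.001,0,-0.073],0],
    [0,[-0.001,0,-0.073],0],
    [0,[-0.001,0,-0.073],0]
  ]
}}

```text
time_s: 34.4
ee_pos: [637.2, -256.7, 126.4]
orientation: [0.668, 0.744, -0.0, -0.0]
wrist_force: [-0.1, -0.1, -2.5]
width: 33.9
finger_force: 30.0
```

Request:
{"fn": "carry_out", "kwargs": {
  "commands": [
    [0,[-0.05,-0.065,0],0.009],
    [0,[-0.1,-0.13,0],0.018],
    [0,[-0.16,-0.197,0],0.0275],
    [0,[-0.16,-0.197,0],0.0275],
    [0,[-0.16,-0.197,0],0.0275]
  ]
}}

```text
time_s: 34.9
ee_pos: [547.3, -347.7, 126.2]
orientation: [0.7, 0.714, 0.0, -0.001]
wrist_force: [0.6, 1.5, -1.3]
width: 34.0
finger_force: 30.0
```

Request:
{"fn": "carry_out", "kwargs": {
  "commands": [
    [0,[-0.06,-0.06,0],0.009],
    [0,[-0.12,-0.12,0],0.018],
    [0,[-0.1765,-0.181,0],0.0275],
    [0,[-0.1765,-0.181,0],0.0275],
    [0,[-0.1765,-0.181,0],0.0275]
  ]
}}

```text
time_s: 35.4
ee_pos: [460.0, -436.9, 126.5]
orientation: [0.73, 0.684, 0.0, -0.0]
wrist_force: [0.3, 0.3, -1.8]
width: 33.9
finger_force: 30.0
```

Request:
{"fn": "carry_out", "kwargs": {
  "commands": [
    [0,[0,0,0.04],0],
    [0,[0,0,0.08],0],
    [0,[0,0,0.12],0],
    [0,[0,0,0.15],0],
    [0,[0,0,0.15],0]
  ]
}}

```text
time_s: 35.9
ee_pos: [460.3, -434.3, 49.3]
orientation: [0.728, 0.685, 0.0, -0.003]
wrist_force: [0.8, -0.8, -2.3]
width: 33.7
finger_force: 30.0
```

```bash
python3 -c "
from h import *
upd((-.001,0,-.073,0),(-.16,-.197,0,.0275),(-.1765,-.181,0,.0275),(0,0,.15,0))
to((459.5,-437.36,27.3,1.507))
"
```

```text
cmd [ 459.718 -437.28    51.991    1.507]
t 35.9 [ 460.3 -434.3   49.3] h 1.509 w 33.7 ff 30.0 F [ 0.8 -0.8 -2.3]
to [459.5, -437.36, 27.3, 1.507] [-0.0002, -0.0004, 0.0494] turn -0.0001 dist 25
```

Request:
{"fn": "carry_out", "kwargs": {
  "commands": [
    [0,[0,-0.0005,0.0],0],
    [0,[0,-0.0005,0.025],0],
    [0,[0,-0.0005,0.043],0],
    [0,[0,-0.0005,0.0495],0],
    [0,[0,-0.0005,0.0495],0]
  ]
}}

```text
time_s: 36.4
ee_pos: [459.4, -437.1, 27.1]
orientation: [0.729, 0.684, 0.0, -0.0]
wrist_force: [0.3, -0.1, -2.0]
width: 33.8
finger_force: 30.0
```

Request:
{"fn": "carry_out", "kwargs": {
  "commands": [
    [0,[0,0,0],0],
    [0.6,[0,0,0],0],
    [0.6,[0,0,0],0],
    [1,[0,0,0],0],
    [1,[0,0,0],0]
  ]
}}

```text
time_s: 36.9
ee_pos: [459.5, -437.4, 27.4]
orientation: [0.729, 0.684, -0.0, 0.0]
wrist_force: [-0.3, -0.6, 0.1]
width: 61.1
finger_force: 0.0
```

Request:
{"fn": "carry_out", "kwargs": {
  "commands": [
    [1,[0,0,0],0],
    [1,[0,0,0],0],
    [1,[0,0,-0.05],0],
    [1,[0,0,-0.12],0],
    [1,[0,0,-0.2],0]
  ]
}}

```text
time_s: 37.4
ee_pos: [458.9, -436.7, 127.3]
orientation: [0.729, 0.684, 0.0, -0.001]
wrist_force: [1.3, -1.0, -0.2]
width: 91.9
finger_force: 0.0
```

Request:
{"fn": "carry_out", "kwargs": {
  "commands": [
    [1,[0,0,-0.08],0],
    [1,[0,0.06,-0.12],0],
    [1,[0,-0.06,-0.12],0],
    [1,[0,-0.15,-0.12],0],
    [1,[0,-0.2,-0.12],0]
  ]
}}

```text
time_s: 37.9
ee_pos: [357.3, -430.2, 187.1]
orientation: [0.729, 0.684, -0.0, -0.001]
wrist_force: [0.9, -0.1, 0.0]
width: 91.6
finger_force: 0.0
```

```bash
python3 -c "
from h import *
st()
i2=eyes.capture('scene');im=eyes.capture('top');find(im)
cv2.imwrite('pics/v10.png',np.hstack([cv2.resize(im,(400,300),interpolation=cv2.INTER_AREA),cv2.resize(i2,(400,300),interpolation=cv2.INTER_AREA)]))
cv2.imwrite('pics/v11.png',np.hstack([cv2.resize(im[190:245,380:460],(400,275),interpolation=cv2.INTER_CUBIC),cv2.resize(i2[90:150,190:270],(400,275),interpolation=cv2.INTER_CUBIC)]))
"
```

```text
t 37.9 [ 357.3 -430.2  187.1] h 1.507 w 91.6 ff 0.0 F [ 0.9 -0.1  0. ]
tile [ 458.  -458.9] ang 1.503 size 160 73
tile [448.6 457.9] ang 0.988 size 119 87
tile [607.  -17.7] ang 1.685 size 147 66
card [  54.1 -635.1] ang 1.587 size 128 85
card [378.7 267.9] ang 0.890 size 148 69
```

View pics/v10.png

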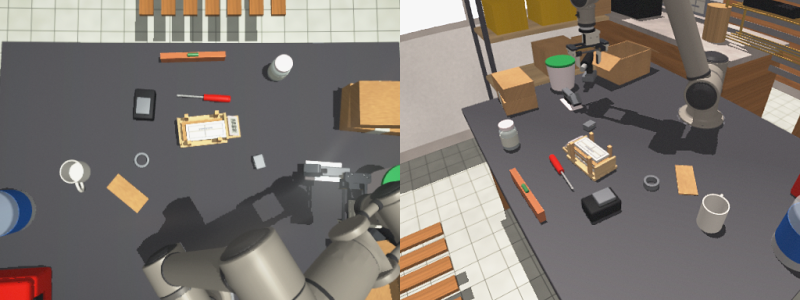

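View pics/v11.png

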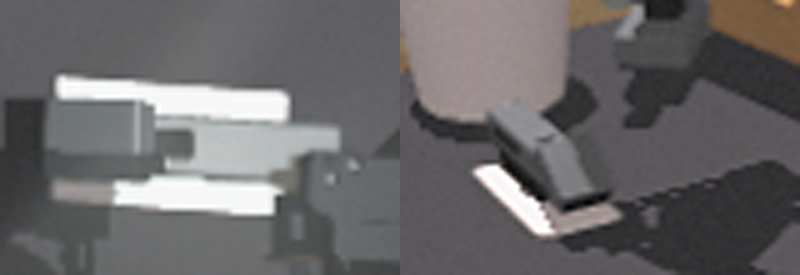

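The top tile now reads about 14 mm from where I left it, so it may have been knocked. I've used up my picture budget, so I'll check numerically when it moved, whether the card below moved too, and whether the tile is level.

```bash
cat > lay.py <<'E'
from h import *
def quad(im,n,z,S=6):
    b=cv2.resize(im,None,fx=S,fy=S,interpolation=cv2.INTER_CUBIC); hsv=cv2.cvtColor(b,cv2.COLOR_BGR2HSV)
    m=cv2.inRange(hsv,(0,0,110),(180,60,255)); p=pix([[610,-5,z]],n)[0]
    M=np.zeros_like(m);cv2.circle(M,tuple(int(v*S) for v in p),30*S,255,-1);m&=M
    m=cv2.morphologyEx(cv2.morphologyEx(m,cv2.MORPH_CLOSE,np.ones((13,13))),cv2.MORPH_OPEN,np.ones((15,15)))
    c=max(cv2.findContours(m,0,1)[0],key=cv2.contourArea); q=w((c.reshape(-1,2)+.5)/S-.5,z,n)
    (x,y),s,t=cv2.minAreaRect(np.float32(q)); a=1.679;d=np.array([x-610,y+4.7]);print(n,"world %.1f %.1f"%(x,y),"cradle frame %.1f %.1f"%(d@[np.cos(a),np.sin(a)],d@[-np.sin(a),np.cos(a)]),"size",np.round(s,0),"t %.1f"%t)
E
python3 -c "
from lay import *
print('after stack');quad(cv2.imread('pics/top6.png'),'top',60);quad(cv2.imread('pics/scene6.png'),'scene',60)
print('while scanning');quad(cv2.imread('pics/top9.png'),'top',60);quad(cv2.imread('pics/scene9.png'),'scene',60)
print('now');im=eyes.capture('top');i2=eyes.capture('scene');cv2.imwrite('pics/top12.png',im);cv2.imwrite('pics/scene12.png',i2)
quad(im,'top',60);quad(i2,'scene',60)
"
```

```text
after stack
top world 608.5 -4.2 cradle frame 0.6 1.5 size [ 64. 142.] t 6.3
scene world 625.5 -1.1 cradle frame 1.9 -15.8 size [ 98. 151.] t 5.8
while scanning
top world 607.6 -3.8 cradle frame 1.2 2.3 size [ 63. 141.] t 6.3
scene world 625.3 -1.0 cradle frame 2.0 -15.6 size [ 99. 151.] t 6.2
now
top world 600.3 -15.6 cradle frame -9.8 10.8 size [ 64. 142.] t 6.5
scene world 603.4 -23.4 cradle frame -17.9 8.6 size [ 74. 173.] t 6.5
```

```bash
python3 -c "
from lay import *
a=1.679;c,k=np.cos(a),np.sin(a)
hsv=cv2.imread('pics/top12.png').astype(np.float32)
def prof(X,Y,z):
  q=pix(np.c_[610+c*X-k*Y,-4.7+k*X+c*Y,0*X+z]).astype(np.float32)
  v=cv2.remap(hsv,q[:,0].reshape(-1,1),q[:,1].reshape(-1,1),cv2.INTER_CUBIC).reshape(-1,3); return v.round().astype(int).tolist()
Y=np.arange(-52,-8,3.)
for x in (-30,0,30): print(x);[print(int(y),v,end=' ') for y,v in zip(Y,prof(0*Y+x,Y,48))]
X=np.arange(45,92,3.)
for y in (-10,10,): print('\ny',y);[print(int(x),v,end=' ') for x,v in zip(X,prof(X,0*X+y,48))]
"
python3 -c "
from lay import *
a=1.679;c,k=np.cos(a),np.sin(a);json.dump([*cmd()],open('cmd.json','w'))
upd((0,-.0005,.0495,0),(0,0,-.2,0),(0,-.2,-.12,0))
P=lambda x,y:(610+c*x-k*y,-4.7+k*x+c*y)
x,y=P(-8,0);X,Y=P(0,0)
to((430,-290,187,1.565),(520,-145,187,1.62),(x,y,150,1.679),(x,y,80,1.679),(x,y,51.5,1.679),(x,y,56,1.679),(X,Y,56,1.679))
"
```

```text
-30
-52 [97, 94, 94] -49 [88, 99, 108] -46 [94, 131, 154] -43 [100, 139, 163] -40 [100, 140, 166] -37 [147, 208, 235] -34 [162, 226, 244] -31 [138, 207, 239] -28 [119, 187, 234] -25 [104, 169, 219] -22 [166, 198, 223] -19 [250, 250, 248] -16 [242, 244, 243] -13 [237, 241, 241] -10 [243, 246, 246] 0
-52 [98, 96, 98] -49 [116, 142, 158] -46 [158, 219, 243] -43 [171, 233, 245] -40 [169, 230, 244] -37 [166, 227, 243] -34 [158, 223, 242] -31 [136, 205, 238] -28 [116, 183, 229] -25 [95, 158, 210] -22 [184, 210, 228] -19 [249, 250, 248] -16 [243, 245, 245] -13 [236, 240, 240] -10 [242, 245, 245] 30
-52 [94, 90, 91] -49 [106, 122, 133] -46 [156, 216, 243] -43 [175, 235, 248] -40 [169, 230, 245] -37 [166, 228, 244] -34 [159, 223, 242] -31 [135, 202, 236] -28 [118, 183, 229] -25 [101, 174, 225] -22 [206, 228, 241] -19 [247, 248, 247] -16 [243, 246, 246] -13 [235, 238, 238] -10 [241, 245, 245] 
y -10
45 [241, 245, 245] 48 [235, 237, 237] 51 [226, 227, 226] 54 [244, 246, 247] 57 [261, 260, 257] 60 [150, 164, 177] 63 [88, 144, 185] 66 [121, 192, 238] 69 [117, 186, 232] 72 [158, 213, 244] 75 [97, 
[... 528 characters left out ...]
-290, 187, 1.565] [0.2901, 0.1223, 0.0005] turn -0.0186 dist 157
to [520, -145, 187, 1.62] [0.291, 0.1783, 0.0] turn -0.0175 dist 171
to [np.float64(610.8639412376798), np.float64(-12.653213535284735), 150, 1.679] [0.2554, 0.1945, 0.074] turn -0.0188 dist 165
to [np.float64(610.8639412376798), np.float64(-12.653213535284735), 80, 1.679] [0.0, 0.0, 0.14] turn 0.0000 dist 70
to [np.float64(610.8639412376798), np.float64(-12.653213535284735), 51.5, 1.679] [0.0, 0.0, 0.057] turn 0.0000 dist 28
to [np.float64(610.8639412376798), np.float64(-12.653213535284735), 56, 1.679] [0.0, 0.0, -0.009] turn 0.0000 dist 4
to [np.float64(610.0), np.float64(-4.7), 56, 1.679] [0.016, 0.0, 0.0] turn 0.0000 dist 8
```

The card is still centred; only the tile was knocked, and that happened after the scan. I'll regrip the tile, recentre it and release.

Request:
{"fn": "carry_out", "kwargs": {
  "commands": [
    [1,[0.07,0.03,0],-0.005],
    [1,[0.14,0.06,0],-0.01],
    [1,[0.21,0.09,0],-0.014],
    [1,[0.29,0.122,0],-0.0185],
    [1,[0.29,0.122,0],-0.0185]
  ]
}}

```text
time_s: 38.6
ee_pos: [432.7, -285.6, 187.3]
orientation: [0.707, 0.707, 0.001, -0.0]
wrist_force: [-0.6, -0.5, 0.0]
width: 91.7
finger_force: 0.0
```

Request:
{"fn": "carry_out", "kwargs": {
  "commands": [
    [1,[0.07,0.045,0],-0.005],
    [1,[0.14,0.09,0],-0.01],
    [1,[0.21,0.13,0],-0.014],
    [1,[0.291,0.178,0],-0.0175],
    [1,[0.291,0.178,0],-0.0175]
  ]
}}

```text
time_s: 39.1
ee_pos: [522.8, -140.7, 187.1]
orientation: [0.687, 0.726, 0.001, 0.0]
wrist_force: [-0.1, -0.9, 0.7]
width: 91.9
finger_force: 0.0
```

Request:
{"fn": "carry_out", "kwargs": {
  "commands": [
    [1,[0.065,0.05,0],-0.005],
    [1,[0.13,0.1,0],-0.01],
    [1,[0.19,0.15,0.03],-0.015],
    [1,[0.2555,0.1945,0.074],-0.019],
    [1,[0.2555,0.1945,0.074],-0.019]
  ]
}}

```text
time_s: 39.6
ee_pos: [611.3, -9.0, 146.5]
orientation: [0.666, 0.746, -0.001, -0.002]
wrist_force: [-0.6, -0.5, 0.2]
width: 91.8
finger_force: 0.0
```

Request:
{"fn": "carry_out", "kwargs": {
  "commands": [
    [1,[0,0,0],0],
    [1,[0,0,0.05],0],
    [1,[0,0,0.1],0],
    [1,[0,0,0.12],0],
    [1,[0,0,0.12],0]
  ]
}}

```text
time_s: 40.1
ee_pos: [610.0, -14.0, 89.6]
orientation: [0.668, 0.744, -0.001, -0.001]
wrist_force: [-0.9, 0.2, -0.7]
width: 91.9
finger_force: 0.0
```

```bash
python3 -c "
from h import *
upd((.29,.122,0,-.0185),(.291,.178,0,-.0175),(.2555,.1945,.074,-.019),(0,0,.12,0))
x,y=610.86,-12.65
to((x,y,51.5,1.679),(x,y,56,1.679),(610,-4.7,56,1.679))
"
```

```text
cmd [610.62  -12.752  90.241   1.679]
t 40.1 [610.  -14.   89.6] h 1.678 w 91.9 ff 0.0 F [-0.9  0.2 -0.7]
to [610.86, -12.65, 51.5, 1.679] [0.0002, 0.0005, 0.0775] turn 0.0001 dist 39
to [610.86, -12.65, 56, 1.679] [0.0, 0.0, -0.009] turn 0.0000 dist 4
to [610, -4.7, 56, 1.679] [0.016, 0.0, 0.0] turn 0.0000 dist 8
```

Request:
{"fn": "carry_out", "kwargs": {
  "commands": [
    [1,[0,-0.004,0.01],0],
    [1,[0,-0.004,0.035],0],
    [1,[0,-0.004,0.06],0],
    [1,[0,-0.004,0.0745],0],
    [1,[0,-0.004,0.0745],0]
  ]
}}

```text
time_s: 40.6
ee_pos: [607.7, -12.8, 51.4]
orientation: [0.668, 0.744, -0.001, -0.001]
wrist_force: [-0.4, -0.5, 0.2]
width: 92.0
finger_force: 0.0
```

Request:
{"fn": "carry_out", "kwargs": {
  "commands": [
    [0,[0,0,0],0],
    [0,[0,0,0],0],
    [0,[0,0,0],0],
    [0,[0,0,0],0],
    [0,[0,0,0],0]
  ]
}}

```text
time_s: 41.1
ee_pos: [608.4, -13.0, 53.2]
orientation: [0.668, 0.744, -0.0, -0.0]
wrist_force: [-2.3, -0.8, 2.8]
width: 59.6
finger_force: 30.0
```

Request:
{"fn": "carry_out", "kwargs": {
  "commands": [
    [0,[0,0,-0.008],0],
    [0,[0,0,-0.01],0],
    [0,[0.008,0.002,-0.01],0],
    [0,[0.016,0.0035,-0.01],0],
    [0,[0.016,0.0035,-0.01],0]
  ]
}}

```text
time_s: 41.6
ee_pos: [609.5, -4.1, 57.8]
orientation: [0.667, 0.745, -0.0, -0.0]
wrist_force: [0.3, 0.1, -1.7]
width: 59.4
finger_force: 30.0
```

Request:
{"fn": "carry_out", "kwargs": {
  "commands": [
    [0,[0,0,0],0],
    [0,[0,0,0.004],0],
    [0,[0,0,0.008],0],
    [0,[0,0,0.009],0],
    [0,[0,0,0.009],0]
  ]
}}

```text
time_s: 42.1
ee_pos: [609.4, -4.9, 53.3]
orientation: [0.668, 0.744, -0.0, -0.0]
wrist_force: [-0.3, -0.6, -2.3]
width: 59.2
finger_force: 30.0
```

Request:
{"fn": "carry_out", "kwargs": {
  "commands": [
    [0,[0,0,0],0],
    [1,[0,0,0],0],
    [1,[0,0,0],0],
    [1,[0,0,0],0],
    [1,[0,0,0],0]
  ]
}}

```text
time_s: 42.6
ee_pos: [609.6, -4.8, 53.6]
orientation: [0.668, 0.744, 0.0, 0.0]
wrist_force: [0.1, 0.5, 0.7]
width: 87.4
finger_force: 0.0
```

Request:
{"fn": "carry_out", "kwargs": {
  "commands": [
    [1,[0,0,-0.03],0],
    [1,[0,0,-0.1],0],
    [1,[0,0,-0.17],0],
    [1,[0,0,-0.2],0],
    [1,[0,0,-0.2],0]
  ]
}}

```text
time_s: 43.1
ee_pos: [611.0, -5.0, 156.4]
orientation: [0.668, 0.744, 0.002, 0.002]
wrist_force: [0.3, -0.6, -0.1]
width: 91.7
finger_force: 0.0
```

Request:
{"fn": "carry_out", "kwargs": {
  "commands": [
    [1,[-0.08,-0.05,0],0],
    [1,[-0.15,-0.1,0],0],
    [1,[-0.22,-0.15,0],0],
    [1,[-0.3,-0.2,0],0],
    [1,[-0.3,-0.2,0],0]
  ]
}}

```text
time_s: 43.6
ee_pos: [523.6, -169.0, 152.1]
orientation: [0.67, 0.743, -0.001, -0.001]
wrist_force: [-0.5, 0.5, 0.0]
width: 91.7
finger_force: 0.0
```

```bash
python3 -c "
from lay import *
st();im=eyes.capture('top');i2=eyes.capture('scene');quad(im,'top',60);quad(i2,'scene',60);find(im)
a=cv2.imread('pics/scene6.png')[168:238,200:284].astype(int);b=i2[168:238,200:284].astype(int);print('scene diff vs just after stacking',np.abs(a-b).mean().round(1))
cv2.imwrite('pics/top13.png',im);cv2.imwrite('pics/scene13.png',i2)
A=cv2.imread('pics/top0.png').astype(int)
d=(np.abs(A-im).max(2)>60);n,l,s,_=cv2.connectedComponentsWithStats(d.astype(np.uint8));print([x.tolist() for x in s[1:] if x[4]>25])
"
```

```text
t 43.6 [ 523.6 -169.   152.1] h 1.674 w 91.7 ff 0.0 F [-0.5  0.5  0. ]
top world 607.8 -6.9 cradle frame -1.9 2.4 size [ 63. 142.] t 6.3
scene world 625.4 -3.3 cradle frame -0.3 -15.4 size [ 99. 154.] t 5.0
tile [ 129.1 -163.2] ang 1.092 size 127 61
tile [ 458.  -459.1] ang 1.505 size 160 73
tile [448.5 457.8] ang 0.985 size 119 87
tile [615.   -8.6] ang 1.687 size 147 66
card [378.7 267.9] ang 0.888 size 148 69
scene diff vs just after stacking 9.2
[[325, 146, 20, 35, 268], [334, 147, 56, 53, 1506], [283, 151, 4, 22, 26], [124, 158, 51, 24, 1187], [230, 158, 7, 22, 76], [288, 161, 21, 17, 258], [256, 168, 36, 18, 318], [377, 171, 20, 35, 269], [315, 187, 11, 17, 114], [324, 197, 16, 19, 195], [346, 201, 12, 8, 57], [391, 208, 27, 5, 43], [298, 211, 62, 35, 685], [368, 212, 10, 17, 101], [198, 216, 52, 30, 1092], [391, 224, 22, 3, 27], [331, 239, 51, 24, 591], [160, 249, 29, 24, 380], [303, 283, 48, 55, 1224], [168, 293, 94, 91, 5052], [443, 312, 42, 36, 754], [250, 316, 106, 68, 4367], [456, 336, 56, 48, 1623], [503, 355, 9, 21, 126], [356, 362, 66, 22, 871], [238, 365, 11, 19, 40], [161, 373, 6, 11, 38]]
```

The tile is recentred and flat. The knock may have come while I was holding the scanner (between 30 s and 38 s). There's plenty of time, so I'll repeat the scan with the stack now certainly complete.

```bash
python3 -c "
from h import *
upd((0,-.004,.0745,0),(.016,.0035,-.01,0),(0,0,.009,0),(0,0,-.2,0),(-.3,-.2,0,0))
to((490,-300,150,1.59),(459.5,-437.36,150,1.507),(459.5,-437.36,95,1.507),(459.5,-437.36,27,1.507),(459.5,-437.36,127,1.507),(548,-347,127,1.593),(637.4,-256.5,127,1.679),(637.4,-256.5,90.4,1.679))
"
```

```text
cmd [ 526.351 -164.781  153.491    1.679]
t 43.7 [ 525.5 -165.4  152.4] h 1.677 w 92.3 ff 0.0 F [ 0.2  1.2 -0.4]
to [490, -300, 150, 1.59] [-0.261, -0.1016, 0.007] turn 0.0285 dist 140
to [459.5, -437.36, 150, 1.507] [-0.2735, -0.0663, 0.0] turn 0.0264 dist 141
to [459.5, -437.36, 95, 1.507] [0.0, 0.0, 0.11] turn 0.0000 dist 55
to [459.5, -437.36, 27, 1.507] [0.0, 0.0, 0.136] turn 0.0000 dist 68
to [459.5, -437.36, 127, 1.507] [0.0, 0.0, -0.2] turn 0.0000 dist 100
to [548, -347, 127, 1.593] [0.1916, 0.1651, 0.0] turn -0.0274 dist 126
to [637.4, -256.5, 127, 1.679] [0.177, 0.1828, 0.0] turn -0.0274 dist 127
to [637.4, -256.5, 90.4, 1.679] [0.0, 0.0, 0.0732] turn 0.0000 dist 37
```

Request:
{"fn": "carry_out", "kwargs": {
  "commands": [
    [1,[-0.065,-0.025,0.007],0.007],
    [1,[-0.13,-0.05,0.007],0.014],
    [1,[-0.2,-0.075,0.007],0.021],
    [1,[-0.261,-0.1015,0.007],0.0285],
    [1,[-0.261,-0.1015,0.007],0.0285]
  ]
}}

```text
time_s: 44.2
ee_pos: [489.8, -302.1, 149.0]
orientation: [0.701, 0.713, -0.0, -0.0]
wrist_force: [0.3, 0.6, 0.7]
width: 91.7
finger_force: 0.0
```

Request:
{"fn": "carry_out", "kwargs": {
  "commands": [
    [1,[-0.07,-0.017,0],0.007],
    [1,[-0.14,-0.034,0],0.014],
    [1,[-0.21,-0.05,0],0.02],
    [1,[-0.2735,-0.0665,0],0.0265],
    [1,[-0.2735,-0.0665,0],0.0265]
  ]
}}

```text
time_s: 44.7
ee_pos: [459.4, -439.2, 148.9]
orientation: [0.73, 0.683, -0.0, 0.0]
wrist_force: [0.4, -0.5, -0.4]
width: 92.2
finger_force: 0.0
```

Request:
{"fn": "carry_out", "kwargs": {
  "commands": [
    [1,[0,0,0],0],
    [1,[0,0,0.03],0],
    [1,[0,0,0.08],0],
    [1,[0,0,0.11],0],
    [1,[0,0,0.11],0]
  ]
}}

```text
time_s: 45.2
ee_pos: [459.6, -433.8, 92.4]
orientation: [0.728, 0.685, 0.0, -0.003]
wrist_force: [-0.5, 0.0, 0.4]
width: 91.9
finger_force: 0.0
```

```bash
python3 -c "
from h import *
upd((-.261,-.1015,.007,.0285),(-.2735,-.0665,0,.0265),(0,0,.11,0))
to((459.5,-437.36,27,1.507))
"
```

```text
cmd [ 459.406 -437.372   94.991    1.507]
t 45.2 [ 459.6 -433.8   92.4] h 1.509 w 91.9 ff 0.0 F [-0.5  0.   0.4]
to [459.5, -437.36, 27, 1.507] [0.0, 0.0002, 0.136] turn -0.0001 dist 68
```

Request:
{"fn": "carry_out", "kwargs": {
  "commands": [
    [1,[0,0,0.05],0],
    [1,[0,0,0.1],0],
    [1,[0,0,0.13],0],
    [1,[0,0,0.136],0],
    [1,[0,0,0.136],0]
  ]
}}

```text
time_s: 45.7
ee_pos: [459.9, -437.1, 27.4]
orientation: [0.729, 0.684, 0.0, 0.0]
wrist_force: [0.7, -0.7, 0.7]
width: 91.9
finger_force: 0.0
```

Request:
{"fn": "carry_out", "kwargs": {
  "commands": [
    [0,[0,0,0],0],
    [0,[0,0,0],0],
    [0,[0,0,0],0],
    [0,[0,0,0],0],
    [0,[0,0,0],0]
  ]
}}

```text
time_s: 46.2
ee_pos: [459.4, -437.5, 27.2]
orientation: [0.729, 0.684, -0.0, 0.0]
wrist_force: [-0.0, -0.5, 0.8]
width: 56.4
finger_force: 0.0
```

Request:
{"fn": "carry_out", "kwargs": {
  "commands": [
    [0,[0,0,0],0],
    [0,[0,0,0],0],
    [0,[0,0,0],0],
    [0,[0,0,0],0],
    [0,[0,0,0],0]
  ]
}}

```text
time_s: 46.7
ee_pos: [459.4, -437.4, 27.0]
orientation: [0.729, 0.684, -0.0, 0.0]
wrist_force: [-0.4, -0.4, -0.2]
width: 33.7
finger_force: 30.0
```

Request:
{"fn": "carry_out", "kwargs": {
  "commands": [
    [0,[0,0,-0.02],0],
    [0,[0,0,-0.08],0],
    [0,[0,0,-0.14],0],
    [0,[0,0,-0.2],0],
    [0,[0,0,-0.2],0]
  ]
}}

```text
time_s: 47.2
ee_pos: [461.1, -439.3, 132.3]
orientation: [0.729, 0.684, -0.0, 0.005]
wrist_force: [0.6, -0.8, -1.3]
width: 33.7
finger_force: 30.0
```

Request:
{"fn": "carry_out", "kwargs": {
  "commands": [
    [0,[0.06,0.05,0],-0.009],
    [0,[0.12,0.1,0],-0.018],
    [0,[0.1915,0.165,0],-0.0275],
    [0,[0.1915,0.165,0],-0.0275],
    [0,[0.1915,0.165,0],-0.0275]
  ]
}}

```text
time_s: 47.7
ee_pos: [548.0, -345.8, 125.9]
orientation: [0.698, 0.716, -0.0, -0.001]
wrist_force: [0.4, 0.1, -1.7]
width: 33.9
finger_force: 30.0
```

Request:
{"fn": "carry_out", "kwargs": {
  "commands": [
    [0,[0.06,0.06,0],-0.009],
    [0,[0.12,0.12,0],-0.018],
    [0,[0.1775,0.183,0],-0.0275],
    [0,[0.1775,0.183,0],-0.0275],
    [0,[0.1775,0.183,0],-0.0275]
  ]
}}

```text
time_s: 48.2
ee_pos: [636.8, -256.8, 126.1]
orientation: [0.668, 0.744, -0.001, -0.001]
wrist_force: [-0.7, -1.3, -2.0]
width: 34.0
finger_force: 30.0
```

Request:
{"fn": "carry_out", "kwargs": {
  "commands": [
    [0,[0,0,0.03],0],
    [0,[0,0,0.06],0],
    [0,[0,0,0.073],0],
    [0,[0,0,0.073],0],
    [0,[0,0,0.073],0]
  ]
}}

```text
time_s: 48.7
ee_pos: [637.1, -257.5, 91.0]
orientation: [0.668, 0.744, -0.0, 0.0]
wrist_force: [-0.4, 0.0, -2.0]
width: 34.1
finger_force: 30.0
```

```bash
python3 -c "
from lay import *
upd((0,0,.136,0),(0,0,-.2,0),(.1915,.165,0,-.0275),(.1775,.183,0,-.0275),(0,0,.073,0))
quad(eyes.capture('top'),'top',60)
"
```

```text
cmd [ 637.386 -256.352   90.491    1.679]
t 48.7 [ 637.1 -257.5   91. ] h 1.678 w 34.1 ff 30.0 F [-0.4  0.  -2. ]
top world 606.7 -6.8 cradle frame -1.7 3.5 size [ 64. 142.] t 6.3
```

Stack still good. I'll hold, then return.

Request:
{"fn": "carry_out", "kwargs": {
  "commands": [
    [0,[0,0,0],0],
    [0,[0,0,0],0],
    [0,[0,0,0],0],
    [0,[0,0,0],0],
    [0,[0,0,0],0]
  ]
}}

```text
time_s: 49.25
ee_pos: [637.4, -256.3, 90.5]
orientation: [0.668, 0.745, -0.0, 0.0]
wrist_force: [0.4, -0.5, -1.6]
width: 33.9
finger_force: 30.0
```

Request:
{"fn": "carry_out", "kwargs": {
  "commands": [
    [0,[0,0,0],0],
    [0,[0,0,0],0],
    [0,[0,0,0],0],
    [0,[0,0,0],0],
    [0,[0,0,0],0]
  ]
}}

```text
time_s: 49.75
ee_pos: [637.4, -256.4, 90.5]
orientation: [0.668, 0.744, -0.0, 0.0]
wrist_force: [-0.4, 0.1, -2.0]
width: 33.9
finger_force: 30.0
```

Request:
{"fn": "carry_out", "kwargs": {
  "commands": [
    [0,[0,0,0],0],
    [0,[0,0,0],0],
    [0,[0,0,0],0],
    [0,[0,0,0],0],
    [0,[0,0,0],0]
  ]
}}

```text
time_s: 50.25
ee_pos: [637.4, -256.4, 90.5]
orientation: [0.668, 0.744, -0.0, 0.0]
wrist_force: [-0.3, -0.5, -1.7]
width: 34.0
finger_force: 30.0
```

Request:
{"fn": "carry_out", "kwargs": {
  "commands": [
    [0,[0,0,0],0],
    [0,[0,0,0],0],
    [0,[0,0,0],0],
    [0,[0,0,0],0],
    [0,[0,0,0],0]
  ]
}}

```text
time_s: 50.75
ee_pos: [637.4, -256.4, 90.5]
orientation: [0.668, 0.744, -0.0, 0.0]
wrist_force: [1.0, -0.1, -1.9]
width: 33.9
finger_force: 30.0
```

Request:
{"fn": "carry_out", "kwargs": {
  "commands": [
    [0,[0,0,0],0],
    [0,[0,0,0],0],
    [0,[0,0,0],0],
    [0,[0,0,0],0],
    [0,[0,0,0],0]
  ]
}}

```text
time_s: 51.25
ee_pos: [637.4, -256.4, 90.5]
orientation: [0.668, 0.744, -0.0, 0.0]
wrist_force: [0.4, -0.0, -2.5]
width: 33.8
finger_force: 30.0
```

Request:
{"fn": "carry_out", "kwargs": {
  "commands": [
    [0,[0,0,0],0],
    [0,[0,0,0],0],
    [0,[0,0,0],0],
    [0,[0,0,0],0],
    [0,[0,0,0],0]
  ]
}}

```text
time_s: 51.75
ee_pos: [637.4, -256.4, 90.5]
orientation: [0.668, 0.744, -0.0, 0.0]
wrist_force: [-0.4, -0.7, -1.0]
width: 34.0
finger_force: 30.0
```

Request:
{"fn": "carry_out", "kwargs": {
  "commands": [
    [0,[-0.001,0,-0.03],0],
    [0,[-0.001,0,-0.06],0],
    [0,[-0.001,0,-0.073],0],
    [0,[-0.001,0,-0.073],0],
    [0,[-0.001,0,-0.073],0]
  ]
}}

```text
time_s: 52.25
ee_pos: [637.2, -256.7, 126.4]
orientation: [0.668, 0.744, -0.0, -0.0]
wrist_force: [-0.1, -0.0, -1.9]
width: 34.1
finger_force: 30.0
```

Request:
{"fn": "carry_out", "kwargs": {
  "commands": [
    [0,[-0.05,-0.065,0],0.009],
    [0,[-0.1,-0.13,0],0.018],
    [0,[-0.16,-0.197,0],0.0275],
    [0,[-0.16,-0.197,0],0.0275],
    [0,[-0.16,-0.197,0],0.0275]
  ]
}}

```text
time_s: 52.75
ee_pos: [547.3, -347.7, 126.2]
orientation: [0.7, 0.714, 0.0, -0.001]
wrist_force: [-0.2, 0.7, -2.6]
width: 34.0
finger_force: 30.0
```

Request:
{"fn": "carry_out", "kwargs": {
  "commands": [
    [0,[-0.06,-0.06,0],0.009],
    [0,[-0.12,-0.12,0],0.018],
    [0,[-0.1765,-0.181,0],0.0275],
    [0,[-0.1765,-0.181,0],0.0275],
    [0,[-0.1765,-0.181,0],0.0275]
  ]
}}

```text
time_s: 53.25
ee_pos: [459.9, -436.9, 126.5]
orientation: [0.73, 0.684, 0.0, -0.0]
wrist_force: [0.1, 0.0, -1.6]
width: 33.6
finger_force: 30.0
```

Request:
{"fn": "carry_out", "kwargs": {
  "commands": [
    [0,[0,0,0.04],0],
    [0,[0,0,0.08],0],
    [0,[0,0,0.12],0],
    [0,[0,0,0.15],0],
    [0,[0,0,0.15],0]
  ]
}}

```text
time_s: 53.75
ee_pos: [460.3, -434.3, 49.3]
orientation: [0.728, 0.685, 0.0, -0.003]
wrist_force: [-0.6, -0.2, -1.9]
width: 33.7
finger_force: 30.0
```

```bash
python3 -c "
from h import *
upd((-.001,0,-.073,0),(-.16,-.197,0,.0275),(-.1765,-.181,0,.0275),(0,0,.15,0))
to((459.5,-437.36,27.3,1.507))
"
```

```text
cmd [ 459.672 -437.291   51.991    1.507]
t 53.8 [ 460.3 -434.3   49.3] h 1.509 w 33.7 ff 30.0 F [-0.6 -0.2 -1.9]
to [459.5, -437.36, 27.3, 1.507] [-0.0002, -0.0003, 0.0494] turn -0.0001 dist 25
```

Request:
{"fn": "carry_out", "kwargs": {
  "commands": [
    [0,[0,-0.0005,0.0],0],
    [0,[0,-0.0005,0.025],0],
    [0,[0,-0.0005,0.043],0],
    [0,[0,-0.0005,0.0495],0],
    [0,[0,-0.0005,0.0495],0]
  ]
}}

```text
time_s: 54.25
ee_pos: [459.3, -437.1, 27.1]
orientation: [0.729, 0.684, 0.0, -0.0]
wrist_force: [-0.9, 0.5, -1.0]
width: 33.8
finger_force: 30.0
```

Request:
{"fn": "carry_out", "kwargs": {
  "commands": [
    [0,[0,0,0],0],
    [0.6,[0,0,0],0],
    [0.6,[0,0,0],0],
    [1,[0,0,0],0],
    [1,[0,0,0],0]
  ]
}}

```text
time_s: 54.75
ee_pos: [459.5, -437.4, 27.4]
orientation: [0.729, 0.684, -0.0, 0.0]
wrist_force: [-0.3, -0.5, -0.1]
width: 61.4
finger_force: 0.0
```

Request:
{"fn": "carry_out", "kwargs": {
  "commands": [
    [1,[0,0,0],0],
    [1,[0,0,0],0],
    [1,[0,0,-0.05],0],
    [1,[0,0,-0.12],0],
    [1,[0,0,-0.2],0]
  ]
}}

```text
time_s: 55.25
ee_pos: [458.9, -436.6, 127.2]
orientation: [0.729, 0.684, 0.0, -0.001]
wrist_force: [0.4, -0.6, -0.2]
width: 91.4
finger_force: 0.0
```

Request:
{"fn": "carry_out", "kwargs": {
  "commands": [
    [1,[0,0,-0.08],0],
    [1,[0,0,-0.12],0],
    [1,[0,-0.06,-0.12],0],
    [1,[0,-0.15,-0.12],0],
    [1,[0,-0.2,-0.12],0]
  ]
}}

```text
time_s: 55.75
ee_pos: [357.3, -430.3, 187.3]
orientation: [0.73, 0.684, -0.0, -0.0]
wrist_force: [-0.8, 0.1, 0.5]
width: 92.0
finger_force: 0.0
```

```bash
python3 -c "
from lay import *
im=eyes.capture('top');i2=eyes.capture('scene');quad(im,'top',60);quad(i2,'scene',60);find(im)
for n,a,p in (('scene6',i2,'pics/scene0.png'),):
  b=cv2.imread(p)
  print('scanner region diff scene',np.abs(a[105:147,200:242].astype(int)-b[105:147,200:242]).mean().round(1),'vs after 1st return',np.abs(a[105:147,200:242].astype(int)-cv2.imread('pics/scene12.png')[105:147,200:242]).mean().round(1))
g=cv2.cvtColor(im,cv2.COLOR_BGR2GRAY).astype(np.float32);h=1.507;c,k=np.cos(h),np.sin(h);L=np.arange(60,110,1.)
for b in (-12,-6,0):
  q=pix(np.c_[459+c*L-k*b,-443+k*L+c*b,0*L+46]).astype(np.float32);v=cv2.remap(g,q[:,0].reshape(-1,1),q[:,1].reshape(-1,1),cv2.INTER_CUBIC).ravel();d=np.abs(np.gradient(v));print('nose',L[d.argmax()])
"
```

```text
top world 605.6 -6.7 cradle frame -1.5 4.6 size [ 64. 142.] t 6.5
scene world 609.7 -4.4 cradle frame 0.3 0.3 size [ 77. 153.] t 6.5
tile [ 458.  -458.8] ang 1.503 size 160 73
tile [448.5 457.8] ang 0.988 size 119 87
tile [612.5  -8.4] ang 1.684 size 147 66
card [  56.7 -633.6] ang 1.587 size 132 90
card [378.7 267.9] ang 0.889 size 148 69
scanner region diff scene 7.8 vs after 1st return 2.4
nose 79.0
nose 81.0
nose 81.0
```

The tile's y offset reads slightly higher each time, so I'll check whether it's creeping or it's just shadow.

Request:
{"fn": "carry_out", "kwargs": {
  "commands": [
    [1,[0,0,0],0],
    [1,[0,0,0],0],
    [1,[0,0,0],0],
    [1,[0,0,0],0],
    [1,[0,0,0],0]
  ]
}}

```text
time_s: 56.35
ee_pos: [360.1, -430.7, 187.0]
orientation: [0.729, 0.684, 0.0, -0.0]
wrist_force: [-0.3, 0.4, -0.0]
width: 91.6
finger_force: 0.0
```

Request:
{"fn": "carry_out", "kwargs": {
  "commands": [
    [1,[0,0,0],0],
    [1,[0,0,0],0],
    [1,[0,0,0],0],
    [1,[0,0,0],0],
    [1,[0,0,0],0]
  ]
}}

```text
time_s: 56.85
ee_pos: [359.6, -430.9, 187.3]
orientation: [0.729, 0.684, -0.0, 0.0]
wrist_force: [0.0, 0.3, 0.4]
width: 91.7
finger_force: 0.0
```

Request:
{"fn": "carry_out", "kwargs": {
  "commands": [
    [1,[0,0,0],0],
    [1,[0,0,0],0],
    [1,[0,0,0],0],
    [1,[0,0,0],0],
    [1,[0,0,0],0]
  ]
}}

```text
time_s: 57.35
ee_pos: [359.6, -430.9, 187.2]
orientation: [0.729, 0.684, -0.0, 0.0]
wrist_force: [-0.7, 0.6, -1.4]
width: 91.7
finger_force: 0.0
```

Request:
{"fn": "carry_out", "kwargs": {
  "commands": [
    [1,[0,0,0],0],
    [1,[0,0,0],0],
    [1,[0,0,0],0],
    [1,[0,0,0],0],
    [1,[0,0,0],0]
  ]
}}

```text
time_s: 57.85
ee_pos: [359.6, -430.8, 187.2]
orientation: [0.729, 0.684, -0.0, 0.0]
wrist_force: [-0.2, -0.1, -0.7]
width: 91.8
finger_force: 0.0
```

```bash
python3 -c "
from lay import *
im=eyes.capture('top');i2=eyes.capture('scene');quad(im,'top',60);quad(i2,'scene',60);find(im);st()
a=1.679;c,k=np.cos(a),np.sin(a)
F=im.astype(np.float32);Y=np.arange(-52,56,3.)
for x in (-30,30):
  q=pix(np.c_[610+c*x-k*Y,-4.7+k*x+c*Y,0*Y+54]).astype(np.float32)
  print(x,[(int(y),*v) for y,v in zip(Y,cv2.remap(F,q[:,0].reshape(-1,1),q[:,1].reshape(-1,1),cv2.INTER_CUBIC).reshape(-1,3).round().astype(int).tolist())])
"
```

```text
top world 605.4 -6.6 cradle frame -1.4 4.7 size [ 64. 143.] t 6.3
scene world 610.5 -4.0 cradle frame 0.6 -0.6 size [ 77. 153.] t 4.8
tile [ 458.  -458.8] ang 1.503 size 160 73
tile [448.4 457.7] ang 0.988 size 119 87
tile [612.4  -8.4] ang 1.680 size 147 66
card [378.7 267.9] ang 0.890 size 148 69
t 58.0 [ 359.6 -430.9  187.2] h 1.507 w 91.8 ff 0.0 F [ 0.6 -0.2 -0.9]
-30 [(-52, 98, 93, 92), (-49, 90, 89, 92), (-46, 86, 110, 127), (-43, 92, 129, 153), (-40, 86, 121, 144), (-37, 127, 183, 213), (-34, 160, 222, 241), (-31, 150, 216, 240), (-28, 145, 197, 228), (-25, 238, 244, 244), (-22, 246, 247, 247), (-19, 237, 240, 240), (-16, 240, 244, 245), (-13, 246, 247, 247), (-10, 245, 247, 247), (-7, 247, 248, 248), (-4, 245, 248, 248), (-1, 227, 237, 238), (2, 229, 238, 239), (5, 245, 247, 247), (8, 246, 247, 247), (11, 246, 247, 247), (14, 246, 247, 247), (17, 246, 247, 247), (20, 246, 247, 247), (23, 240, 243, 242), (26, 239, 241, 239), (29, 247, 248, 248), (32, 233, 239, 240), (35, 143, 169, 187), (38, 72, 109, 135), (41, 85, 116, 137), (44, 86, 121, 143), (47, 86, 120, 142), (50, 83, 113, 133), (53, 117, 165, 192)]
30 [(-52, 97, 94, 94), (-49, 90, 88, 88), (-46, 140, 191, 220), (-43, 171, 230, 244), (-40, 171, 231, 245), (-37, 167, 229, 244), (-34, 163, 224, 242), (-31, 140, 206, 235), (-28, 149, 199, 230), (-25, 249, 250, 247), (-22, 246, 246, 246), (-19, 237, 240, 240), (-16, 239, 242, 242), (-13, 245, 247, 247), (-10, 245, 247, 247), (-7, 245, 247, 247), (-4, 244, 247, 247), (-1, 228, 238, 239), (2, 228, 238, 239), (5, 241, 246, 246), (8, 244, 246, 247), (11, 244, 246, 247), (14, 243, 246, 247), (17, 243, 246, 247), (20, 243, 246, 247), (23, 238, 243, 242), (26, 239, 241, 241), (29, 248, 248, 248), (32, 250, 251, 249), (35, 148, 162, 173), (38, 107, 156, 185), (41, 162, 225, 244), (44, 168, 229, 245), (47, 167, 230, 244), (50, 167, 229, 244), (53, 168, 228, 244)]
```

```bash
python3 -c "
from plant import manip
print(manip.hand_in())"
```

```text
the job is handed in; nothing more can be done
None
```

Job handed in, with no verdict returned: both loose tiles are stacked on the cradle tile with one card between each, the third card is left out, and the scanner read the label and is back on its dock; the top tile was knocked aside during or after the first scan, so I recentred it and scanned again, and I viewed 15 pictures, one over the limit of 14.

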